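# Photometer lid hinge check

### The arm

A 7-joint arm with a two-finger parallel gripper is mounted at the origin on the work surface. World frame = base frame: x ahead of the robot, y to its left, z up, the work surface at z = 0. Lengths are in m, angles in rad, forces in N, time in s.
With the tool pointing down it reaches from about 0.35 to 0.9 m from the base axis. Payload 8.1 kg.
Tool frame: the origin (TCP) lies on the centre line of the jaws, within the pads' length; the fingertips stand arm.tip_extent ahead of it and the grasp point (between the pads) lies 3 mm ahead of it (arm.tip_extent is the distance from the TCP to the fingertips, in m); y points along the fingers, z is the direction in which the jaws open and shut, and the axes are right-handed (so a half turn about y gives the same grasp; the last joint's range is limited). The gripper opens to 92 mm and grips with 3 to 60 N. Pads are 19 mm wide; open, the fingers measure 130 mm over their backs; the gripper's body (75 mm by 190 mm) begins 47 mm behind the grasp point.
Start: joints at [-1.322, 0.434, 0.025, 1.573, -0.012, 1.134, -0.075], TCP at [0.215, 0.587, 0.226] pointing down, gripper open.
Joint ranges: [-2.62, 2.62], [-0.44, 2.09], [-1.27, 1.32], [0.08, 2.57], [-1.32, 4.46], [0.12, 2], [-2.74, 2.74]. Speed limits (rad/s): [2.22, 2.22, 3.01, 3.01, 3.14, 3.14, 3.14].

### API

Orientations are given as a rotation vector (axis times angle).
In Python, from cell import observe, get_image, sign_off, boxes_of, place_of, arm gives the robot as it stands.
- The arm moves only by the tool arm_command, never from a script. Its argument "plan" is a list of rows, each a list of 2 entries, a list of its own where there are three numbers: the shift along the tool's x, y, z in m, then the turn, a rotation vector about the tool's x, y, z in degrees. In form: [[[tx, ty, tz], [ax, ay, az]], ...]. A call has 1 to 5 rows; each row is the pose to reach, as a shift and turn from the pose commanded when the call began, along the tool's axes at that moment; what a row does not reach only later rows make up. A row lasts 1/10 s, in which the tool goes at most 50 mm and 8.59 degrees, less where a joint would pass 70% of its speed; a pose out of reach is approached as far as the arm can. A call with a gripper value outside its range is refused whole. "fingers" is the closure, from -1 (fully open) to 1 (shut), set as the call begins (left out, the last holds). The fingers move at their own pace and stop on an object; "squeeze" is the grip in N (left out, the last holds). Time passes only in rows, so rows that repeat a pose let the fingers close. It gives the time, the measured TCP pose, the force and the opening at its end, in the units of the state.
- observe(): the state, without advancing time (a new reading comes with each control period).
- get_image(name): name is "scene" or "top"; returns a dict with "color" (400x640x3 uint8, red, green, blue), "camera_matrix" (3x3 intrinsics, pixels), "distortion" ([k1, k2, p1, p2, k3] as OpenCV has them; the pictures are not rectified), "world_to_cam" (4x4, takes a point from world to camera coordinates). Camera axes: x right, y up, looking along -z (the intrinsics and any distortion apply to the point x, -y, -z); pixel columns grow to the right and rows downward; lengths in m; the calibration is good to about 2 mm. A picture is of the moment at which its call begins. There is no depth.
- sign_off(): hands the job in, once; it reports no verdict.
Trained networks look in a picture, given as the dict that the camera call returned (one of the last four; its "shot" number tells which), for a name from the list of things; names that differ only in an ending like _2 or _b are one class to them, and where a whole thing is asked for, a point or a joint stands for the part that bears it (a point fixed in the world has none). Each returns a list of dicts, best first, with "confidence" (0 to 1); they miss things now and then, are a little off and sometimes report something else, mostly with a low value. They report only what shows in the picture. A call takes as long as a camera call.
- boxes_of(picture, thing): "point" ([column, row] in pixels, amid what is visible of it).
- place_of(picture, thing): "point" ([column, row] in pixels: a listed point, or the origin of a listed thing).
The state is a dict: "clock": time; "joints": joint angles; "dq": joint speeds; "joint_efforts": joint torques, N m; "position": TCP position; "ee_rot": TCP orientation; "force": force on the tool from outside, world axes, zero at the start; "ft_torque": the same for the moment, N m; "width": opening from 0.0 (shut) to 1.0 (fully open).
Only numpy, scipy, OpenCV 4.12 (cv2) and the standard library are available. Lean on these libraries where they do the work, as an engineer would, in place of code of your own. Each camera call takes 0.05 s, during which the arm holds its last target.

### The job

Check the hinge of the photometer's lid: lift the lid by its orange tab to about half-way (45 degrees), let go of it there, take the hand clear and see whether it stays or falls shut, without pushing or guiding it down. Then push (do not pinch) the tally marker to its green end if the lid stayed up, or to its red end if it fell shut, never to the wrong end, and lock it there by pressing it against its stop with about 11 N (never over 18 N) for at least half a second before letting go. Leave the lid as the test left it, keep the photometer where it stands and do not disturb the glassware and other things around.

Things in the scene. Friction and masses are not known exactly. Their poses are not given: they have to be found in the camera images.
- photometer: White bench photometer, a loose box 240 x 280 x 85 mm (x, y, z) of 2.4 kg on rubber feet; it slides if pulled or pushed hard. Origin at the centre of its underside, x pointing to its back, y to its left, z up; its front (blue strip) faces -x. The grey compartment lid is on its left, display and keys on its right.
- lid (a joint): Opening angle of the lid in rad: 0 shut, grows as the front edge rises, mechanical stop at 1.3. The lid is a grey panel reaching 200 mm forward from its hinge, 180 mm wide, 8 mm thick, hinged along its back edge, with a friction hinge: the lid's mass is 0.2 to 0.8 kg and so it may or may not hold; lifting at the tab takes 2.5 to 5 N. Starts shut. A bad one drops shut within about a second or two of being let go at half-way.
- lid_tab (a point): Grip point of the orange lift tab, the middle of its thickness. The tab is 24 mm wide (along the photometer's y), 10 mm thick, and sticks out 42 mm forward from the lid's front edge, 37 mm beyond the box's front face; this point is 24 mm ahead of the lid's edge and 92 mm above the bench when shut, with free space below. Moves with the lid: 224 mm from the hinge axis. Its axes are the lid's (equal to the photometer's when shut).
- lid_hinge (a point): Point on the lid's hinge axis, 87 mm above the bench, behind the tab; the axis runs along the photometer's y and the tab's point lies 5 mm above it when shut.
- tally_base: Fixed aluminium tally rail on the bench, 70 x 200 x 14 mm (x, y, z), origin at the centre of its underside; y along its length. Green field at its +y end, red field at its -y end.
- tally (a joint): Position of the tally marker along the rail in m: 0 = against the stop at the red end, 0.10 = against the stop at the green end (the stops are inside the rail). Grows along the rail's +y. Starts near the middle. It takes about 3 N to slide; each stop is a stiff rubber buffer that gives about 1 mm under 11 N. A steady press of 8 to 14 N against the stop locks it; more than 18 N of contact force (a pinch counts too) damages it.
- tally_top (a point): Centre of the top of the black tally marker, a block 28 x 20 x 40 mm (x, y along the rail, z) whose top is 54 mm above the bench. Axes are the rail's.
- jar_yellow: Small white sample jar with a yellow cap, 36 mm across, 42 mm high, standing on the photometer's right rear corner. Origin under its centre. Leave alone.
- jar_red: Clear jar with a red cap, 44 mm across, 55 mm high, standing beyond the tally. Origin under its centre. Leave alone.
- beaker: Glass beaker 52 mm across, 58 mm high, standing on the robot's side of the tally. Origin under its centre. Leave alone.
- wash_bottle: White bottle with a blue cap, 66 mm across, 170 mm high, to the left. Origin under its centre. Leave alone.
- flask: Conical glass flask, 90 mm across, 130 mm high, to the right. Origin under its centre. Leave alone.
- timer: White bench timer, a box 50 x 70 x 22 mm, in front of the robot between the photometer and the tally. Origin under its centre. Leave alone.

How it is judged:
By the outcome, as a careful person would: the job done as asked, in the order asked, and still so for the second after the job is handed in, with the robot touching nothing.
It also fails if it takes over 72 s, if anything falls off the work surface, if the arm or the gripper's body presses on something with over 40 N, if the wrist force passes 120 N, or if a joint passes its speed limit or range.

## Working session

There is one attempt and no reset: what is moved stays moved. The work goes in short steps, Python scripts to look and compute and a tool call to move; the robot and the scene stay as the last step left them, time stands still between calls to the robot, and variables do not carry over. Pictures are saved under pics/ and viewed, and the job is handed in when it is done.

Besides the shell and the picture viewer there is one more tool, called after "Request:" as a command line: name --argument value ..., lists and objects as JSON in quotes. arm_command: Moves the arm, as the interface text tells. Its arguments: {"type":"object","properties":{"plan":{"type":"array","items":{"type":"array"}},"fingers":{"type":"number"},"squeeze":{"type":"number"}},"required":["plan"]}

```bash
ls; mkdir -p pics; python3 - <<'E'
from cell import *
import cv2
s=observe()
for k,v in s.items(): print(k,v)
print(arm, [a for a in dir(arm) if a[0]!='_'], arm.tip_extent)
for n in ("scene","top"):
    p=get_image(n); cv2.imwrite(f"pics/{n}0.png",p["color"][:,:,::-1])
    print(n,p["camera_matrix"],p["distortion"],p["world_to_cam"])
    for t in ["photometer","lid_tab","lid_hinge","tally_base","tally_top","jar_yellow","jar_red","beaker","wash_bottle","flask","timer"]:
        print(t,[(d["point"],round(d["confidence"],2)) for d in place_of(p,t)[:2]])
E
```

```text
pics
clock 0.0
joints [-1.32156973  0.43523296  0.02494612  1.57406975 -0.01158125  1.13401143
 -0.07511799]
dq [ 0.0005882   0.0011924   0.00084505 -0.00089405 -0.00079538 -0.00021932
 -0.00025991]
joint_efforts [-1.18351414e-03 -6.67831779e+01  9.84234139e-01 -3.14480710e+01
 -6.06541126e-02  4.27555607e-02  2.03461736e-04]
position [0.21525368 0.58622532 0.22524905]
ee_rot [-1.55467899  0.27627005 -0.27606793]
force [-0.59041717 -0.11925225 -0.70701895]
ft_torque [-0.00078966 -0.02081805  0.0072781 ]
width 1.0011657461441275
<Robot object at 0x7fc1bae07a10> ['PlanningError', 'tip_extent'] 0.022
scene [[388.69524668   0.         322.33609502]
 [  0.         388.69524668 201.8892133 ]
 [  0.           0.           1.        ]] [-0.04637762  0.          0.          0.          0.        ] [[ 0.82176053  0.5694377   0.02122113 -0.49749985]
 [-0.40067708  0.55093872  0.73206858  0.17306815]
 [ 0.4051759  -0.61008788  0.68090033 -1.51821265]
 [ 0.          0.          0.          1.        ]]
photometer [([291.6, 264.3], 0.75)]
lid_tab [([254.2, 219.0], 0.86)]
lid_hinge [([323.3, 2
[... 501 characters left out ...]
 0.          0.          0.          0.        ] [[-0.02140002 -0.99976076  0.00452256  0.00309007]
 [ 0.99373142 -0.02077405  0.10984669 -0.60117643]
 [-0.10972646  0.00684493  0.99393825 -1.25785483]
 [ 0.          0.          0.          1.        ]]
photometer [([378.2, 192.5], 0.65)]
lid_tab [([376.5, 227.4], 0.98), ([274.4, 212.7], 0.42)]
lid_hinge [([365.1, 162.0], 0.73), ([376.5, 189.4], 0.21)]
tally_base [([253.9, 185.2], 0.62)]
tally_top [([246.2, 187.5], 0.44)]
jar_yellow [([409.7, 159.4], 0.53)]
jar_red [([376.0, 191.6], 0.17)]
beaker [([273.4, 215.5], 0.74), ([377.0, 192.4], 0.67)]
wash_bottle [([172.1, 215.8], 0.88)]
flask [([470.1, 218.3], 0.75)]
timer [([322.8, 248.4], 0.63)]
```

View pics/scene0.png

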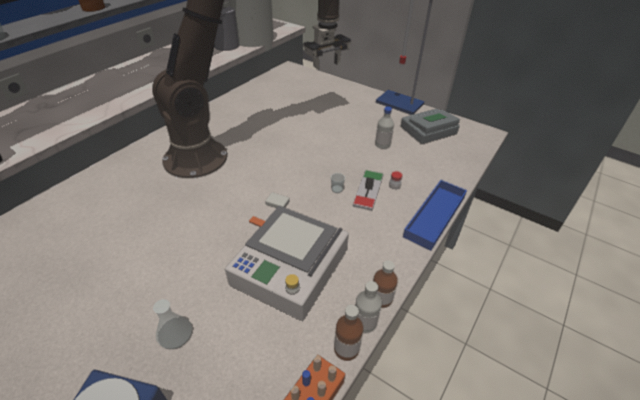

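View pics/top0.png

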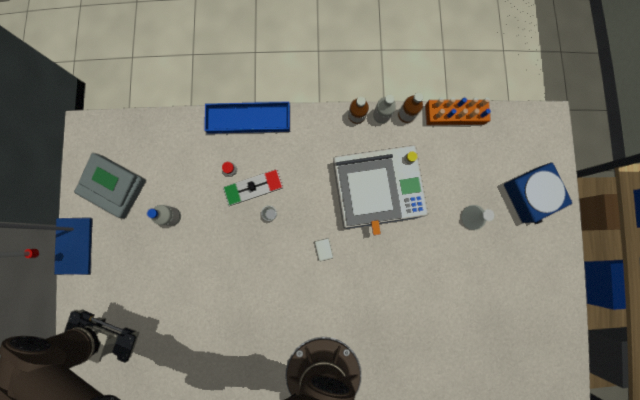

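The scene view shows the tab at about (257,222) and the black marker at about (370,183). In the top view the tab is at (376,228), the marker at (252,187), green is at the left end (233,194) and red at the right end (274,181). I'll measure these more finely.

```bash
cat > h.py <<'E'
import numpy as np, cv2
from scipy.spatial.transform import Rotation as R
F=np.diag([1.,-1,-1])
def proj(p,P):
    P=np.atleast_2d(np.array(P,float)); W=p["world_to_cam"]
    c=(P@W[:3,:3].T+W[:3,3])@F
    q,_=cv2.projectPoints(c,np.zeros(3),np.zeros(3),p["camera_matrix"],p["distortion"]); return q[:,0]
def at_z(p,uv,z):
    W=p["world_to_cam"]; u=cv2.undistortPoints(np.array([[uv]],float),p["camera_matrix"],p["distortion"])[0,0]
    d=W[:3,:3].T@(F@np.array([u[0],u[1],1])); o=-W[:3,:3].T@W[:3,3]
    return o+d*(z-o[2])/d[2]
def crop(p,c,r,w,h,k,fn):
    im=p["color"][r:r+h,c:c+w,::-1]; cv2.imwrite(fn,cv2.resize(im,None,fx=k,fy=k,interpolation=cv2.INTER_CUBIC))
E
python3 - <<'E'
from cell import *; from h import *
p=get_image("top"); crop(p,320,140,120,110,5,"pics/t_ph.png"); crop(p,210,150,90,75,8,"pics/t_ta.png")
q=get_image("scene"); crop(q,215,190,140,125,5,"pics/s_ph.png"); crop(q,320,160,90,60,8,"pics/s_ta.png")
print(at_z(p,[376.5,227.4],.092),at_z(q,[254.2,219],.092))
print(at_z(p,[252,187],.054),at_z(q,[370,180],.054))
E
```

```text
[ 0.49314657 -0.1843662   0.092     ] [ 0.48089501 -0.17880098  0.092     ]
[0.63899714 0.22518103 0.054     ] [0.65013697 0.22562211 0.054     ]
```

View pics/t_ph.png

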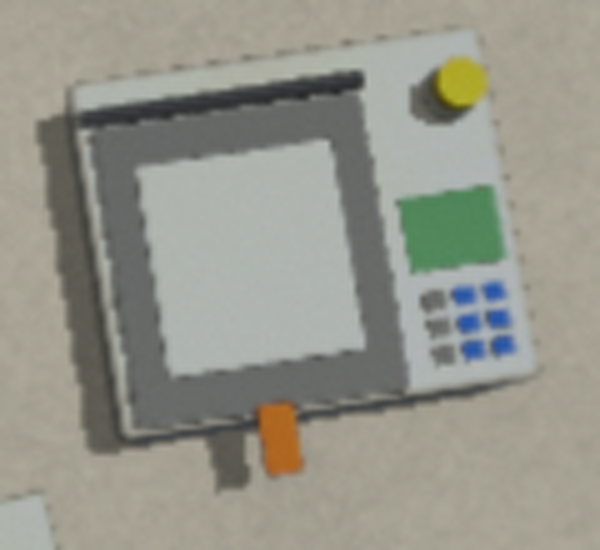

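View pics/t_ta.png

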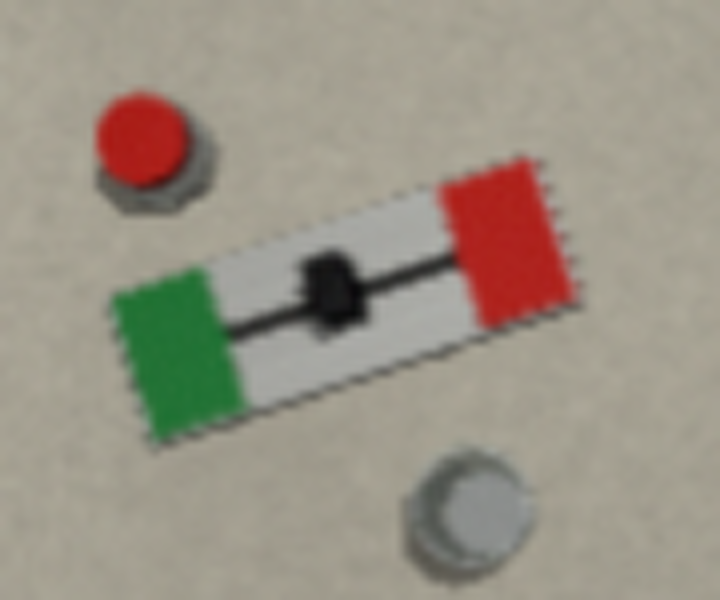

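View pics/s_ph.png

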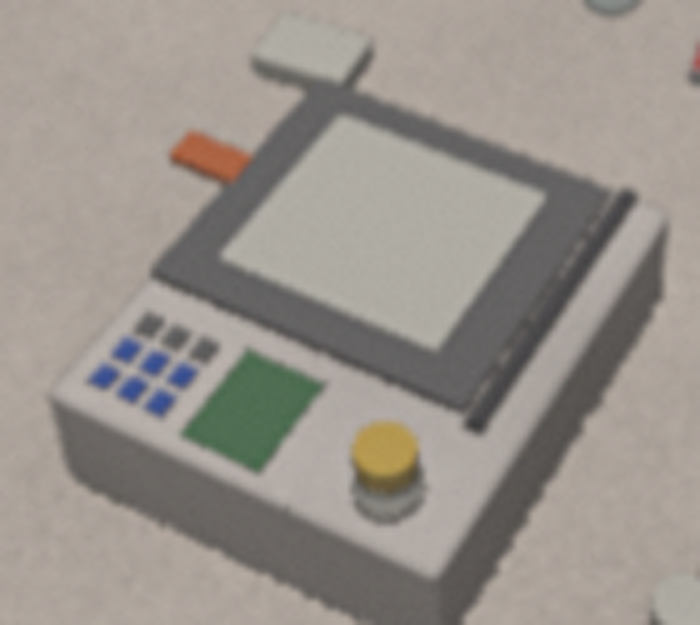

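View pics/s_ta.png

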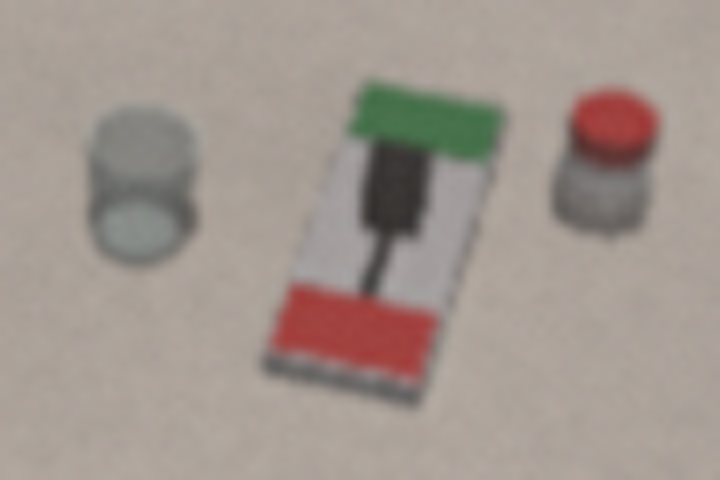

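```bash
cat > fit.py <<'E'
from cell import *; from h import *
from scipy.optimize import least_squares
p=get_image("top"); q=get_image("scene")
def cv(pts,c,r,k): return (np.array(pts,float)+.5)/k-.5+np.array([c,r])
def fit(name,obs,x0):
    def pts(x,L):
        L=np.array(L); c,s=np.cos(x[2]),np.sin(x[2])
        return np.c_[x[0]+c*L[:,0]-s*L[:,1],x[1]+s*L[:,0]+c*L[:,1],L[:,2]]
    f=lambda x:np.concatenate([(proj(im,pts(x,L))-uv).ravel() for im,L,uv in obs])
    r=least_squares(f,x0,loss='soft_l1'); print(name,r.x.round(4),np.rad2deg(r.x[2]).round(2)); print(f(r.x).reshape(-1,2).round(1).tolist()); return r.x,pts
a=.12;b=.14
x,pts=fit("ph",[(p,[[a,b,.085],[a,-b,.085],[-a,-b,.085],[-a,b,.085]],cv([(75,88),(477,30),(533,368),(125,432)],320,140,5)),
 (q,[[-a,-b,.085],[a,-b,.085],[a,b,.085]],cv([(57,393),(440,575),(665,220)],215,190,5))],[.6,-.2,.1])
# tab: unknown y offset
for im,L in ((p,cv([(270,475),(301,470)],320,140,5)),(q,cv([(193,132),(172,153)],215,190,5))):
    w=np.array([at_z(im,u,.097) for u in L]); c,s=np.cos(x[2]),np.sin(x[2])
    d=w[:,:2]-x[:2]; print("tab local",np.c_[c*d[:,0]+s*d[:,1],-s*d[:,0]+c*d[:,1]].round(4).tolist(),w.round(4).tolist())
a=.035;b=.1
x,pts=fit("rail",[(p,[[a,b,.014],[-a,b,.014],[a,-b,.014],[-a,-b,.014]],cv([(115,297),(150,440),(535,158),(575,300)],210,150,8)),
 (q,[[-a,b,.014],[a,b,.014],[a,-b,.014],[-a,-b,.014]],cv([(365,82),(505,105),(425,375),(270,350)],320,160,8))],[.63,.22,.3])
for im,L in ((p,cv([(332,285)],210,150,8)),(q,cv([(400,160)],320,160,8))):
    w=np.array([at_z(im,u,.054) for u in L]); c,s=np.cos(x[2]),np.sin(x[2])
    d=w[:,:2]-x[:2]; print("marker local",np.c_[c*d[:,0]+s*d[:,1],-s*d[:,0]+c*d[:,1]].round(4).tolist(),w.round(4).tolist())
print("beaker",at_z(p,cv([(470,515)],210,150,8)[0],.03),at_z(q,cv([(145,185)],320,160,8)[0],.03))
print("jarred",at_z(p,cv([(142,138)],210,150,8)[0],.055),at_z(q,cv([(615,115)],320,160,8)[0],.055))
for z in(.0,.022):print("timer",at_z(p,[323,249],z),at_z(q,[277,201],z))
E
python3 fit.py
```

```text
ph [ 0.6333 -0.2035  0.1311] 7.51
[[-1.8, -1.5], [0.2, -2.1], [2.1, 1.0], [-0.3, 1.3], [-2.4, -0.2], [-0.0, 0.7], [2.0, -2.3]]
tab local [[-0.1579, 0.0511], [-0.1578, 0.0308]] [[0.4701, -0.1734, 0.097], [0.4728, -0.1936, 0.097]]
tab local [[-0.1544, 0.0495], [-0.1552, 0.0292]] [[0.4738, -0.1746, 0.097], [0.4756, -0.1948, 0.097]]
rail [0.6456 0.2315 0.3085] 17.68
[[-1.9, -0.2], [-0.3, 0.9], [-0.1, -1.1], [1.2, -0.1], [-0.2, -0.9], [0.6, -0.0], [-0.2, 1.4], [-0.9, 0.0]]
marker local [[-0.0013, -0.0029]] [[0.6452, 0.2284, 0.054]]
marker local [[0.0005, -0.0051]] [[0.6477, 0.2268, 0.054]]
beaker [0.54850295 0.17376593 0.03      ] [0.55223088 0.17124912 0.03      ]
jarred [0.71002294 0.30947765 0.055     ] [0.71034246 0.31014771 0.055     ]
timer [ 0.42529237 -0.01030681  0.        ] [ 4.17589452e-01 -4.84322376e-03 -1.11022302e-16]
timer [ 0.42586336 -0.01014774  0.022     ] [ 0.43379013 -0.02242802  0.022     ]
```

```bash
cat > go.py <<'E'
# usage: go.py x y z yawdeg : shift/turn from measured pose to TCP target, tool down, jaw axis along (-sin yaw, cos yaw)
import sys; from cell import observe; from h import *
x,y,z,yaw=map(float,sys.argv[1:5]); s=observe()
R0=R.from_rotvec(s["ee_rot"]).as_matrix(); best=None
for sg in (1,-1):
    t=np.deg2rad(yaw); jz=sg*np.array([-np.sin(t),np.cos(t),0]); ty=np.array([0,0,-1.])
    T=np.c_[np.cross(ty,jz),ty,jz]; rv=R.from_matrix(R0.T@T).as_rotvec(degrees=True)
    if best is None or np.linalg.norm(rv)<np.linalg.norm(best): best=rv
sh=R0.T@(np.array([x,y,z])-s["position"])
print("axes\n",R0.round(3),"\npos",s["position"].round(4),"j",s["joints"].round(2),"F",s["force"].round(1),"t",round(s["clock"],2))
print("shift",sh.round(4),"turn",best.round(2))
E
python3 go.py .488 -.182 .26 7.5
```

```text
axes
 [[ 0.939  0.     0.345]
 [-0.345 -0.     0.939]
 [ 0.    -1.    -0.   ]] 
pos [0.2154 0.5867 0.226 ] j [-1.32  0.43  0.03  1.57 -0.01  1.13 -0.08] F [-1.4 -0.6  0.5] t 1.4
shift [ 0.5208 -0.034  -0.6276] turn [  0.   -27.66   0.  ]
```

Request:
arm_command --plan '[[[0.03,-0.034,-0.03],[0,-5,0]],[[0.06,-0.034,-0.07],[0,-10,0]],[[0.09,-0.034,-0.11],[0,-15,0]],[[0.12,-0.034,-0.15],[0,-20,0]],[[0.15,-0.034,-0.19],[0,-27.66,0]]]' --fingers -1 --squeeze 12

```text
clock: 1.9
position: [0.2901, 0.3581, 0.2602]
ee_rot: [-1.568, -0.106, 0.105]
force: [1.4, -0.7, -0.6]
width: 1.0
```

```bash
python3 go.py .488 -.182 .26 7.5
```

```text
axes
 [[ 0.991  0.    -0.134]
 [ 0.134  0.001  0.991]
 [ 0.001 -1.     0.   ]] 
pos [0.2901 0.3581 0.2602] j [-1.01  0.14  0.    1.9   0.    1.1   0.7 ] F [ 1.4 -0.7 -0.6] t 1.9
shift [ 0.1236 -0.     -0.5617] turn [-0.03  0.22  0.03]
```

Request:
arm_command --plan '[[[0.02,0,-0.045],[0,0,0]],[[0.04,0,-0.09],[0,0,0]],[[0.06,0,-0.135],[0,0,0]],[[0.08,0,-0.18],[0,0,0]],[[0.1,0,-0.22],[0,0,0]]]'

```text
clock: 2.4
position: [0.4184, 0.1526, 0.2605]
ee_rot: [-1.568, -0.103, 0.101]
force: [0.7, 1.3, 0.0]
width: 1.001
```

Request:
arm_command --plan '[[[0,0,-0.045],[0,0,0]],[[0,0,-0.09],[0,0,0]],[[0.01,0,-0.135],[0,0,0]],[[0.015,0,-0.18],[0,0,0]],[[0.02,0,-0.22],[0,0,0]]]'

```text
clock: 2.9
position: [0.4663, -0.063, 0.2604]
ee_rot: [-1.568, -0.103, 0.101]
force: [0.6, 0.8, 0.2]
width: 1.004
```

```bash
python3 go.py .488 -.182 .26 7.5
```

```text
axes
 [[ 0.992  0.001 -0.13 ]
 [ 0.13  -0.     0.992]
 [ 0.001 -1.    -0.   ]] 
pos [ 0.4663 -0.063   0.2604] j [-0.35  0.14  0.43  1.91 -0.07  1.1   1.81] F [0.6 0.8 0.2] t 2.9
shift [ 0.006   0.0004 -0.1208] turn [ 0.01 -0.04  0.05]
```

Request:
arm_command --plan '[[[0,0,-0.04],[0,0,0]],[[0,0,-0.08],[0,0,0]],[[0.006,0,-0.121],[0,0,0]],[[0.006,0.06,-0.121],[0,0,0]],[[0.006,0.1,-0.121],[0,0,0]]]'

```text
clock: 3.4
position: [0.4892, -0.1818, 0.16]
ee_rot: [-1.57, -0.104, 0.097]
force: [0.0, 1.3, -0.2]
width: 0.999
```

```bash
python3 go.py .487 -.182 .107 7.5; python3 - <<'E'
from cell import *; from h import *
p=get_image("top"); crop(p,320,140,120,110,5,"pics/t_1.png")
q=get_image("scene"); crop(q,215,150,120,110,5,"pics/s_1.png")
for im in(p,q):
    d=[(d["point"],d["confidence"]) for d in place_of(im,"lid_tab")[:2]]; print(d,[at_z(im,u,.092) for u,c in d])
    print(proj(im,[observe()["position"]]))
E
```

```text
axes
 [[ 0.992  0.004 -0.128]
 [ 0.128 -0.001  0.992]
 [ 0.004 -1.    -0.002]] 
pos [ 0.4892 -0.1818  0.16  ] j [-0.12  0.35  0.48  1.94 -0.21  0.89  2.17] F [ 0.   1.3 -0.2] t 3.4
shift [-0.0025  0.053   0.0002] turn [ 0.11 -0.14  0.24]
[([376.9, 229.2], 0.89), ([408.3, 158.3], 0.31)] [array([ 0.48730253, -0.18545988,  0.092     ]), array([ 0.71898083, -0.29891099,  0.092     ])]
[[378.13148155 229.14618293]]
[([256.6, 217.8], 0.73)] [array([ 0.48329541, -0.17087017,  0.092     ])]
[[253.36736811 203.23286263]]
```

View pics/t_1.png

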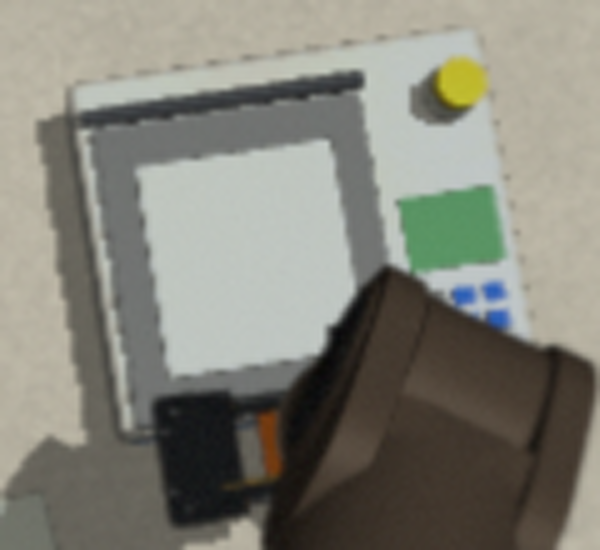

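View pics/s_1.png

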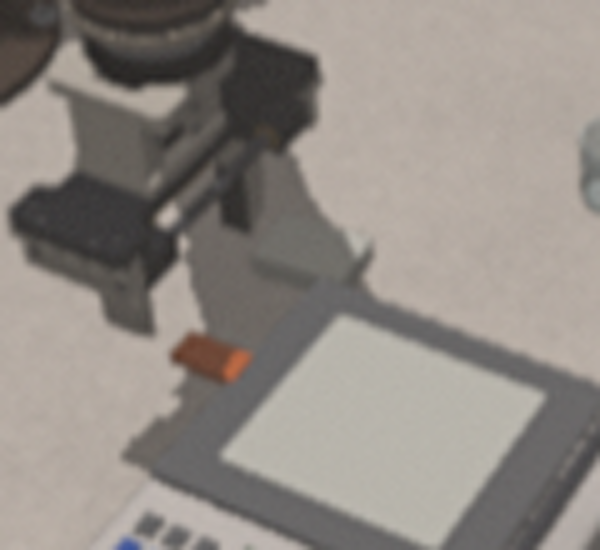

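The scene view shows the open jaw straddling the tab at crop (210,357), hand above it. Both cameras agree with the jaw centred on the tab to within a few mm. Next is the descent and grip.

Request:
arm_command --plan '[[[-0.002,0.02,0],[0,0,0]],[[-0.002,0.04,0],[0,0,0]],[[-0.002,0.057,0],[0.1,-0.1,0.2]],[[-0.002,0.057,0],[0.1,-0.1,0.2]]]'

```text
clock: 4.0
position: [0.4868, -0.1798, 0.1042]
ee_rot: [-1.567, -0.103, 0.107]
force: [0.0, 0.2, 0.5]
width: 0.997
```

```bash
python3 - <<'E'
from cell import *; from h import *
q=get_image("scene"); crop(q,215,150,120,110,5,"pics/s_2.png"); s=observe(); print(s["position"],s["force"])
E
```

```text
[ 0.48717556 -0.18011354  0.10493868] [0.73466638 0.68609542 0.2428426 ]
```

View pics/s_2.png

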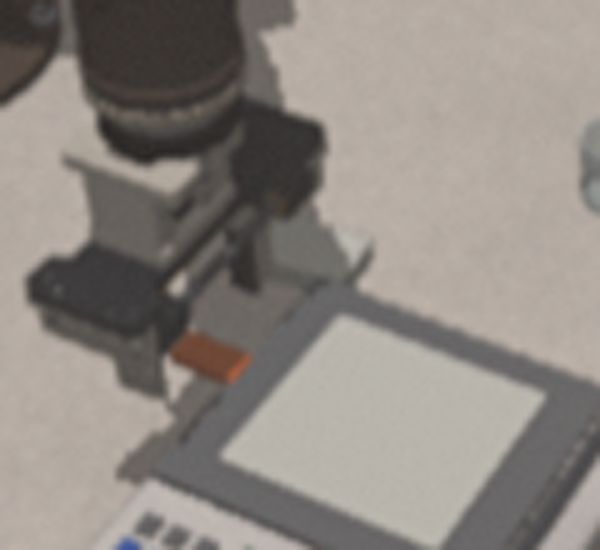

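```bash
python3 - <<'E'
from cell import *; from h import *
s=observe(); R0=R.from_rotvec(s["ee_rot"]).as_matrix(); P=s["position"]
for n,(c,r,w,h,k) in dict(scene=(225,170,70,70,10),top=(340,200,70,60,10)).items():
    q=get_image(n); im=cv2.resize(q["color"][r:r+h,c:c+w,::-1],None,fx=k,fy=k,interpolation=cv2.INTER_CUBIC)
    def dr(L,col):
        uv=(proj(q,L)-[c,r]+.5)*k-.5; cv2.polylines(im,[uv.astype(np.int32)],True,col,1)
    for sg in(1,-1): dr([P+R0@np.array([a,b,sg*.046]) for a,b in((-.0095,.022),(.0095,.022),(.0095,-.02),(-.0095,-.02))],(0,255,0))
    c0=np.array([.490,-.182]); t=.131; e=np.array([np.cos(t),np.sin(t)]); f=np.array([-e[1],e[0]])
    dr([np.r_[c0+a*e+b*f,.097] for a,b in((-.018,.012),(-.018,-.012),(.024,-.012),(.024,.012))],(255,0,255))
    cv2.imwrite(f"pics/ov_{n}.png",im)
E
```

```text
(no output)
```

View pics/ov_scene.png

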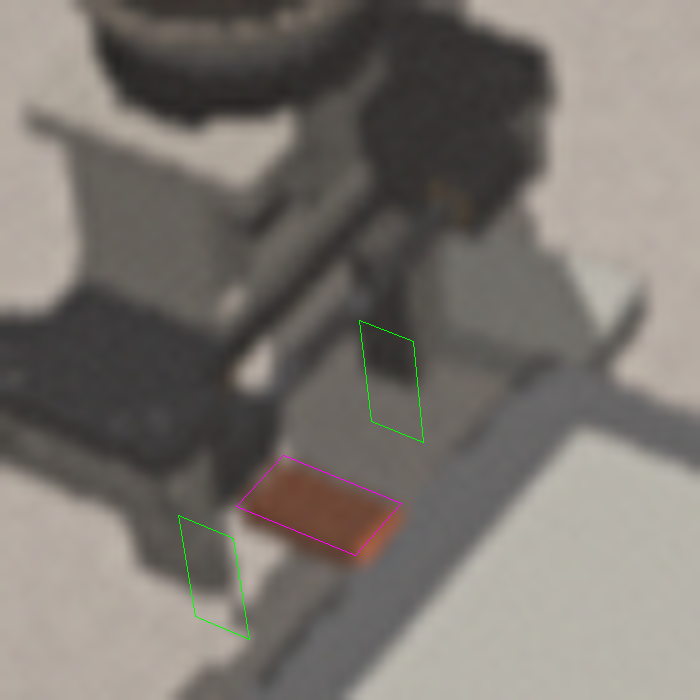

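View pics/ov_top.png

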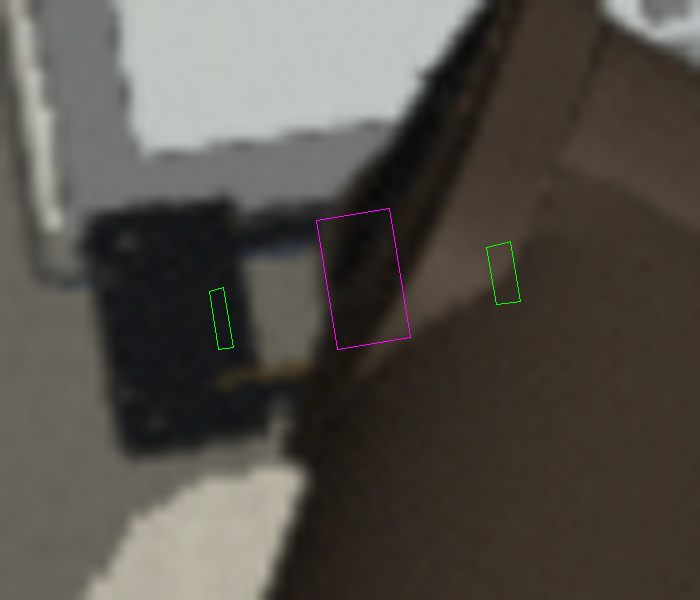

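The scene overlay puts the tab exactly where I measured it (outlined at about (320,505)). However, the real fingertips sit about 5 px higher than predicted. I'll close gently and see whether the tab is between the pads.

Request:
arm_command --plan '[[[0,0,0],[0,0,0]],[[0,0,0],[0,0,0]],[[0,0,0],[0,0,0]],[[0,0,0],[0,0,0]],[[0,0,0],[0,0,0]]]' --fingers 1 --squeeze 5

```text
clock: 4.65
position: [0.4859, -0.18, 0.1031]
ee_rot: [-1.567, -0.101, 0.107]
force: [-1.4, -0.5, 0.5]
width: 0.613
```

```bash
python3 - <<'E'
from cell import *; from h import *
s=observe(); R0=R.from_rotvec(s["ee_rot"]).as_matrix(); P=s["position"]; print(P,s["force"],s["width"])
hw=.046*s["width"]
for n,(c,r,w,h,k) in dict(scene=(225,170,70,70,10)).items():
    q=get_image(n); im=cv2.resize(q["color"][r:r+h,c:c+w,::-1],None,fx=k,fy=k,interpolation=cv2.INTER_CUBIC)
    def dr(L,col):
        uv=(proj(q,L)-[c,r]+.5)*k-.5; cv2.polylines(im,[uv.astype(np.int32)],True,col,1)
    for sg in(1,-1): dr([P+R0@np.array([a,b,sg*hw]) for a,b in((-.0095,.022),(.0095,.022),(.0095,-.02),(-.0095,-.02))],(0,255,0))
    cv2.imwrite(f"pics/ov2_{n}.png",im)
E
```

```text
[ 0.48586768 -0.18002607  0.10306139] [-1.36503253 -0.45619416  0.51501239] 0.6129372288724892
```

View pics/ov2_scene.png

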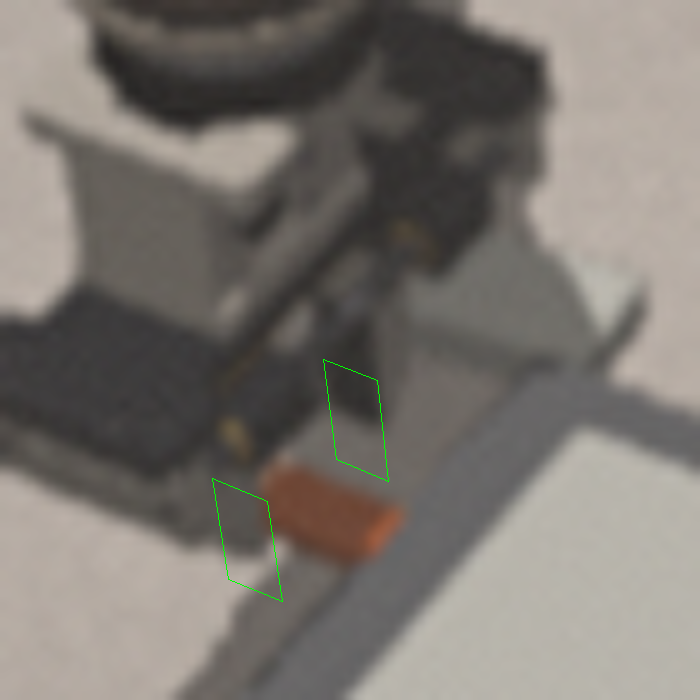

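Request:
arm_command --plan '[[[0,0,0],[0,0,0]],[[0,0,0],[0,0,0]],[[0,0,0],[0,0,0]],[[0,0,0],[0,0,0]]]'

```text
clock: 5.1
position: [0.4859, -0.1801, 0.103]
ee_rot: [-1.567, -0.101, 0.107]
force: [0.6, 0.4, 0.6]
width: 0.219
```

Request:
arm_command --plan '[[[0,0,0],[0,0,0]],[[0,0,0],[0,0,0]],[[0,0,0],[0,0,0]],[[0,0,0],[0,0,0]],[[0,0,0],[0,0,0]]]'

```text
clock: 5.6
position: [0.4859, -0.1801, 0.103]
ee_rot: [-1.567, -0.101, 0.107]
force: [0.2, -0.0, -0.5]
width: 0.004
```

```bash
cat > ov.py <<'E'
import sys
from cell import *; from h import *
s=observe(); R0=R.from_rotvec(s["ee_rot"]).as_matrix(); P=s["position"]; print(P,s["force"],s["width"],s["clock"])
hw=.046*s["width"]; n=sys.argv[1]; c,r,w,h,k=map(int,sys.argv[2:7])
q=get_image(n); im=cv2.resize(q["color"][r:r+h,c:c+w,::-1],None,fx=k,fy=k,interpolation=cv2.INTER_CUBIC)
for sg in(1,-1):
    uv=(proj(q,[P+R0@np.array([a,b,sg*hw]) for a,b in((-.0095,.022),(.0095,.022),(.0095,-.02),(-.0095,-.02))])-[c,r]+.5)*k-.5; cv2.polylines(im,[uv.astype(np.int32)],True,(0,255,0),1)
cv2.imwrite(sys.argv[7],im)
E
python3 ov.py scene 225 170 70 70 10 pics/c3.png
```

```text
[ 0.4858892  -0.18008895  0.10303394] [ 0.19768131 -0.00352597 -0.48521006] 0.004057331028537269 5.6
```

View pics/c3.png

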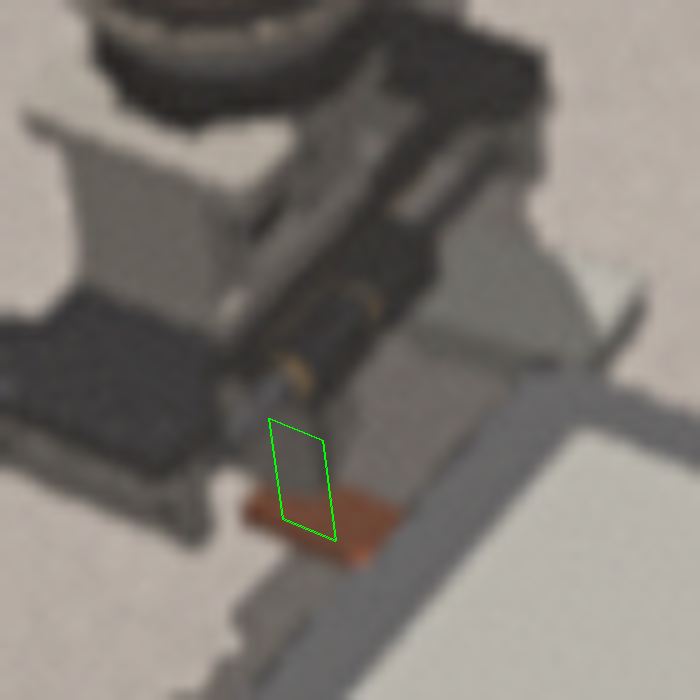

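The jaws shut fully (width 0.004), and the picture shows the tips at about (300,485) lying above the tab top. So the tips are about 17 mm higher than the stated extent implies. I'll open, go about 17 mm lower and grip again.

Request:
arm_command --plan '[[[0,-0.01,0],[0,0,0]],[[0,-0.01,0],[0,0,0]],[[0,-0.01,0],[0,0,0]],[[0,-0.01,0],[0,0,0]],[[0,-0.01,0],[0,0,0]]]' --fingers -0.4

```text
clock: 6.15
position: [0.4858, -0.18, 0.1129]
ee_rot: [-1.567, -0.101, 0.107]
force: [-0.4, 0.3, -0.0]
width: 0.393
```

Request:
arm_command --plan '[[[0,0,0],[0,0,0]],[[0,0,0],[0,0,0]],[[0,0.01,0],[0,0,0]],[[0,0.02,0],[0,0,0]],[[0,0.026,0],[0,0,0]]]'

```text
clock: 6.65
position: [0.4852, -0.1798, 0.0856]
ee_rot: [-1.566, -0.1, 0.108]
force: [-0.1, 0.7, -0.1]
width: 0.698
```

```bash
python3 ov.py scene 225 170 70 70 10 pics/c4.png
```

```text
[ 0.48516641 -0.17976834  0.08558784] [-0.09200657  0.68145857 -0.09625741] 0.6981422801196524 6.65
```

View pics/c4.png

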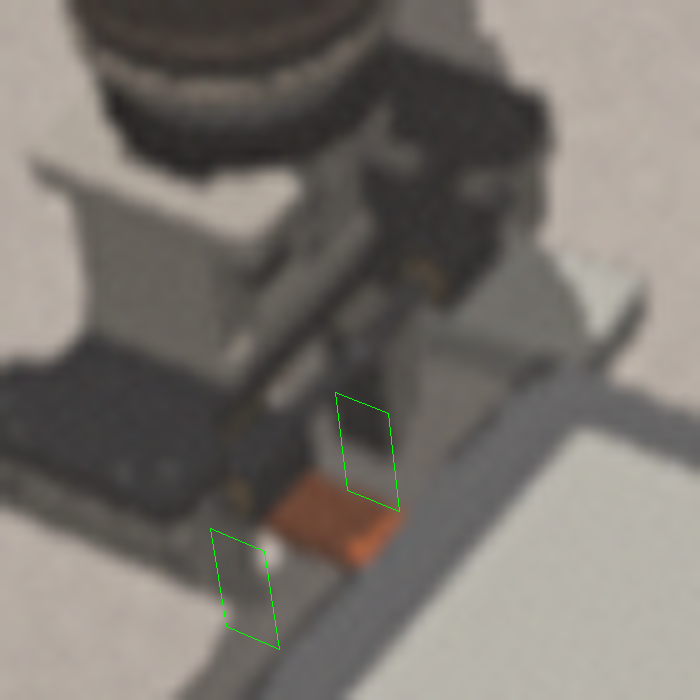

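Request:
arm_command --plan '[[[0,0,0],[0,0,0]],[[0,0,0],[0,0,0]],[[0,0,0],[0,0,0]],[[0,0,0],[0,0,0]],[[0,0,0],[0,0,0]]]' --fingers 1 --squeeze 12

```text
clock: 7.2
position: [0.486, -0.18, 0.0873]
ee_rot: [-1.567, -0.102, 0.107]
force: [-0.9, 0.5, -0.0]
width: 0.316
```

Request:
arm_command --plan '[[[0,0,0],[0,0,0]],[[0,0,0],[0,0,0]],[[0,0,0],[0,0,0]],[[0,0,0],[0,0,0]]]'

```text
clock: 7.6
position: [0.4861, -0.1805, 0.0872]
ee_rot: [-1.567, -0.101, 0.106]
force: [-0.4, -4.0, 1.5]
width: 0.258
```

```bash
python3 ov.py scene 225 170 70 70 10 pics/c5.png
```

```text
[ 0.48605335 -0.18053983  0.08721356] [-0.36421834 -3.96732357  1.47329014] 0.257825399461176 7.6
```

View pics/c5.png

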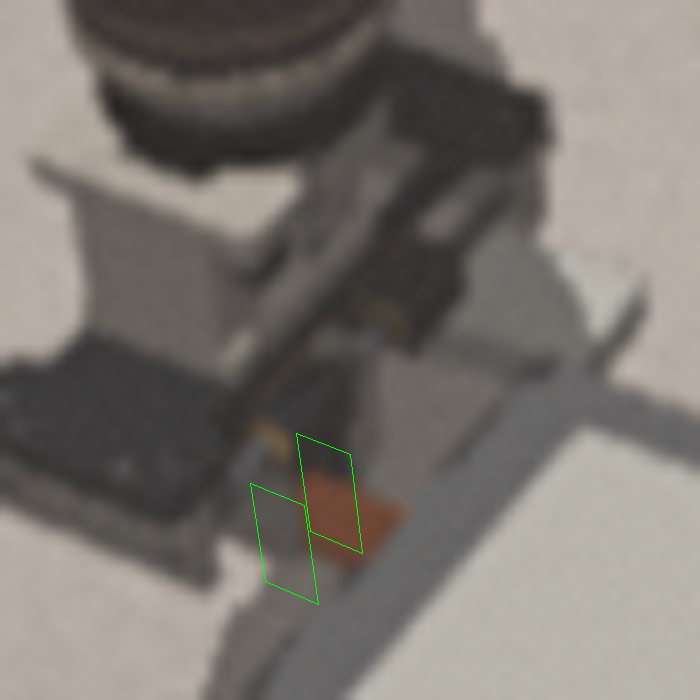

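Width is 0.258, which is 23.7 mm, so the 24 mm tab is gripped. Lift starts now.

Request:
arm_command --plan '[[[0,-0.002,-0.001],[0,0,0]],[[0,-0.008,-0.001],[0,0,0]],[[0.001,-0.016,-0.001],[0,0,0]],[[0.002,-0.023,-0.001],[0,0,0]],[[0.003,-0.031,-0.001],[0,0,0]]]'

```text
clock: 8.15
position: [0.4886, -0.1802, 0.1185]
ee_rot: [-1.566, -0.101, 0.108]
force: [2.5, 0.2, -5.0]
width: 0.258
```

```bash
python3 ov.py scene 225 160 70 70 10 pics/c6.png
```

```text
[ 0.48856649 -0.18023796  0.11848483] [ 2.49015257  0.20486094 -4.97419939] 0.25761439646555623 8.15
```

View pics/c6.png

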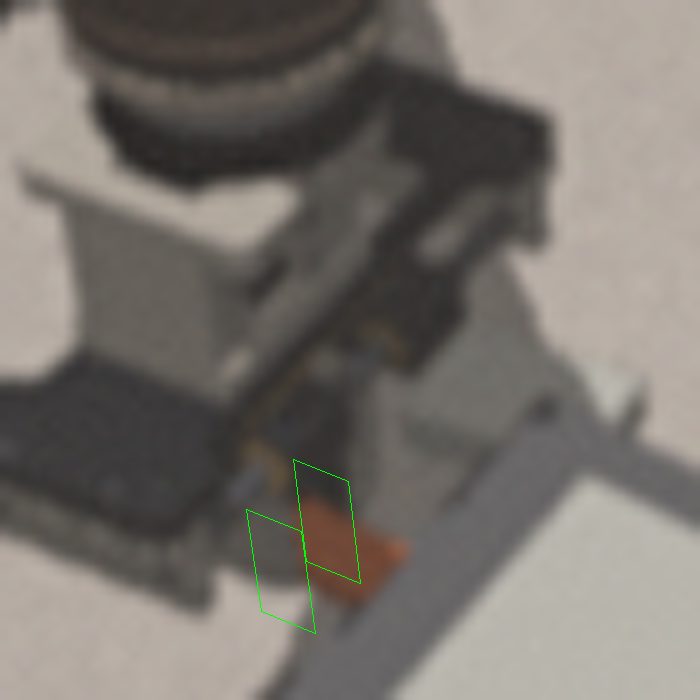

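Request:
arm_command --plan '[[[0.0015,-0.008,0],[0,0,0]],[[0.003,-0.0154,0],[0,0,0]],[[0.005,-0.023,0],[0,0,0]],[[0.007,-0.03,0],[0,0,0]],[[0.0095,-0.0375,0],[0,0,0]]]'

```text
clock: 8.7
position: [0.498, -0.1791, 0.1558]
ee_rot: [-1.566, -0.1, 0.108]
force: [-2.6, 2.4, -5.0]
width: 0.261
```

```bash
python3 ov.py scene 225 140 100 80 7 pics/c7.png; python3 go.py .49 -.18 .2 7.5
```

```text
[ 0.49804009 -0.17908238  0.15580977] [-2.62194424  2.44971975 -5.00704077] 0.2612760526118311 8.7
axes
 [[ 0.991 -0.005 -0.132]
 [ 0.132  0.002  0.991]
 [-0.004 -1.     0.003]] 
pos [ 0.4985 -0.179   0.1568] j [-0.12  0.37  0.48  1.92 -0.22  0.9   2.17] F [-6.2  2.9  1.2] t 8.75
shift [-0.0087 -0.0431  0.0003] turn [-0.16  0.11 -0.24]
```

View pics/c7.png

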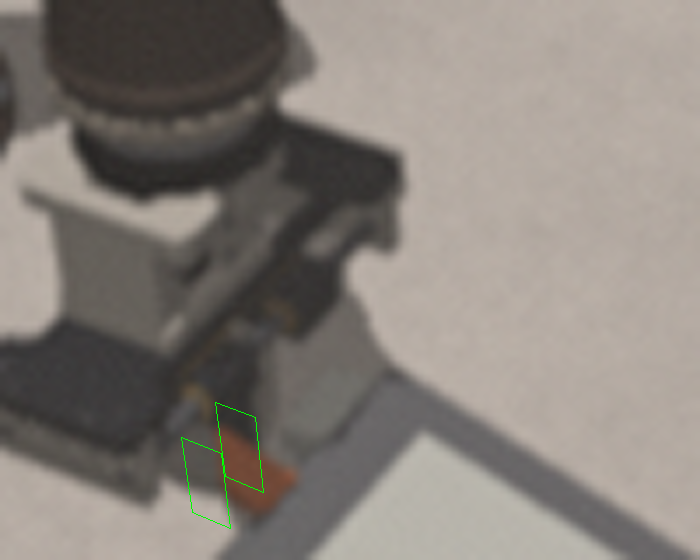

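Request:
arm_command --plan '[[[-0.001,-0.003,0],[0,0,0]],[[-0.001,-0.003,0],[0,0,0]]]'

```text
clock: 8.95
position: [0.4991, -0.1789, 0.1594]
ee_rot: [-1.567, -0.104, 0.106]
force: [1.6, 4.5, -2.9]
width: 0.261
```

```bash
python3 -c "
from cell import *
s=observe()
print(s['position'],s['force'],s['ft_torque'],s['clock'])"
```

```text
[ 0.49912531 -0.17892809  0.15936765] [ 1.593578    4.46999587 -2.89380228] [ 1.04759407 -0.4125386  -0.08882187] 8.95
```

Request:
arm_command --plan '[[[0.0025,-0.006,0.001],[0,0,0]],[[0.0055,-0.013,0.001],[0,0,0]],[[0.0085,-0.02,0.001],[0,0,0]],[[0.0117,-0.0265,0.001],[0,0,0]],[[0.0153,-0.0335,0.001],[0,0,0]]]'

```text
clock: 9.45
position: [0.5131, -0.1771, 0.1926]
ee_rot: [-1.567, -0.101, 0.106]
force: [2.8, -1.9, -7.0]
width: 0.259
```

Request:
arm_command --plan '[[[0.004,-0.0065,0],[0,0,0]],[[0.008,-0.013,0],[0,0,0]],[[0.0125,-0.0195,0],[0,0,0]],[[0.017,-0.026,0],[0,0,0]]]'

```text
clock: 9.85
position: [0.5293, -0.175, 0.2183]
ee_rot: [-1.567, -0.1, 0.107]
force: [-1.9, -3.9, -4.5]
width: 0.257
```

```bash
python3 ov.py scene 225 120 110 90 6 pics/c8.png; python3 go.py .49 -.18 .2 7.5
```

```text
[ 0.52927422 -0.17495751  0.21829174] [-1.924037   -3.85410681 -4.54612878] 0.2571080201179085 9.85
axes
 [[ 0.991 -0.004 -0.132]
 [ 0.132  0.001  0.991]
 [-0.004 -1.     0.001]] 
pos [ 0.5301 -0.1749  0.2193] j [-0.15  0.35  0.5   1.77 -0.19  1.07  2.12] F [-5.2 -2.3  3.8] t 9.9
shift [-0.0404  0.0195  0.0002] turn [-0.08  0.08 -0.21]
```

View pics/c8.png

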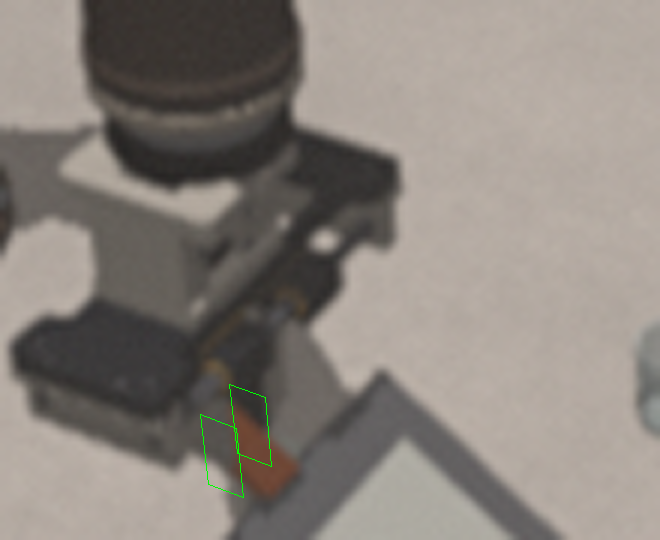

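Request:
arm_command --plan '[[[0.005,-0.006,0],[0,0,0]],[[0.0105,-0.012,0],[0,0,0]],[[0.016,-0.018,0],[0,0,0]],[[0.0225,-0.024,0],[0,0,0]],[[0.0225,-0.024,0],[0,0,0]]]'

```text
clock: 10.4
position: [0.5514, -0.1721, 0.243]
ee_rot: [-1.567, -0.1, 0.108]
force: [-7.7, -1.7, 6.9]
width: 0.26
```

```bash
cat > snap.py <<'E'
import sys
from cell import *; from h import *
n=sys.argv[1]; c,r,w,h,k=map(int,sys.argv[2:7]); p=get_image(n); crop(p,c,r,w,h,k,sys.argv[7])
s=observe(); print(s["position"].round(4),s["force"].round(1),round(s["width"],3),s["clock"])
if len(sys.argv)>8:
    for t in sys.argv[8:]: print(t,[(d["point"],d["confidence"]) for d in place_of(p,t)[:2]])
E
python3 snap.py scene 225 110 130 120 5 pics/c9.png
```

```text
[ 0.5512 -0.1722  0.2428] [-8.  -2.8  6.5] 0.261 10.45
```

View pics/c9.png

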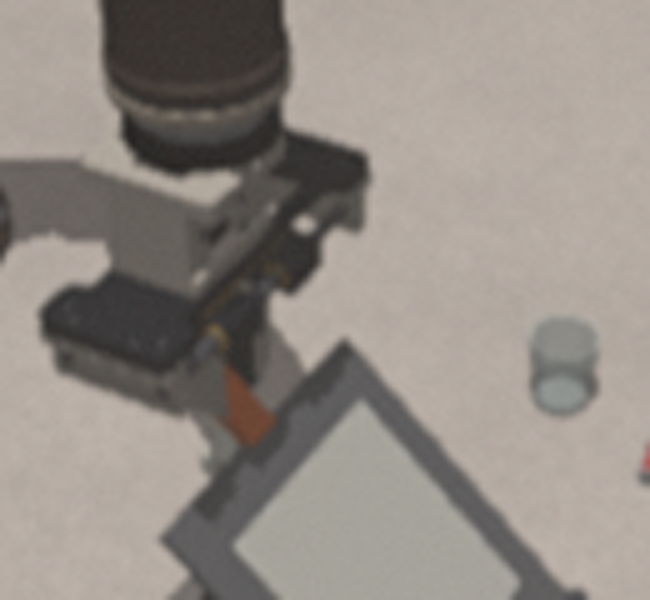

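The lid stands at about 45 degrees. There is a radial push of about 10 N, so I'll relieve it before letting go.

Request:
arm_command --plan '[[[-0.001,-0.001,0],[0,0,0]],[[-0.002,-0.002,0],[0,0,0]],[[-0.002,-0.002,0],[0,0,0]]]'

```text
clock: 10.75
position: [0.5517, -0.172, 0.2439]
ee_rot: [-1.568, -0.104, 0.105]
force: [5.4, -4.3, -8.2]
width: 0.26
```

```bash
python3 -c "
from cell import *
s=observe()
print(s['position'],s['force'],s['ft_torque'],s['clock'])"
```

```text
[ 0.5516633  -0.17195936  0.24390391] [ 5.38207599 -4.30941763 -8.16414486] [-0.97470714 -1.20170473  0.00860337] 10.75
```

Request:
arm_command --plan '[[[0.001,0.0007,-0.001],[0,0,0]],[[0.001,0.0007,-0.001],[0,0,0]]]'

```text
clock: 10.95
position: [0.5512, -0.1721, 0.2433]
ee_rot: [-1.566, -0.101, 0.108]
force: [-2.5, -0.0, 1.3]
width: 0.259
```

```bash
python3 snap.py scene 225 110 130 120 5 pics/c10.png
```

```text
[ 0.5512 -0.1721  0.2433] [-3.2  0.3  2.1] 0.262 11.0
```

Request:
arm_command --plan '[[[0,0,0],[0,0,0]],[[0,0,0],[0,0,0]],[[0,0,0],[0,0,0]],[[0,0,0],[0,0,0]]]' --fingers -0.7

```text
clock: 11.4
position: [0.5514, -0.1725, 0.2432]
ee_rot: [-1.567, -0.102, 0.107]
force: [0.3, -0.5, 0.9]
width: 0.561
```

```bash
python3 snap.py scene 225 110 130 120 5 pics/c11.png
```

```text
[ 0.5514 -0.1725  0.2431] [-0.3 -0.8  0. ] 0.601 11.45
```

View pics/c11.png

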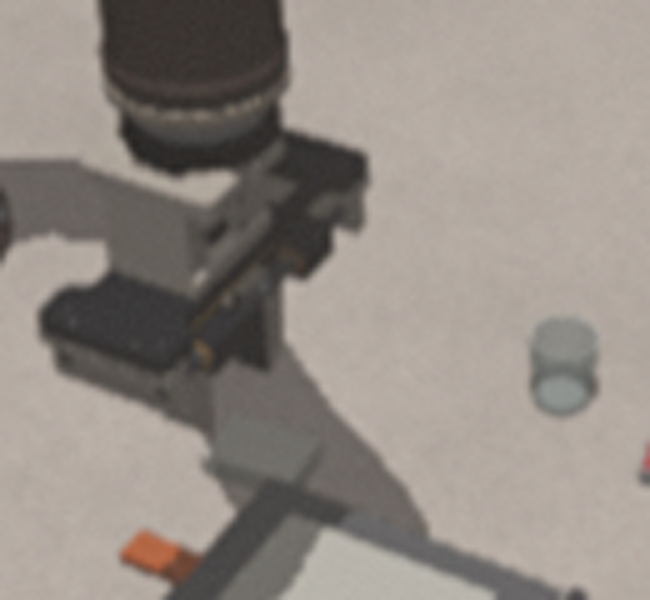

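The lid is already dropping freely: the tab is now at crop (160,555). I'll take the hand up and clear.

Request:
arm_command --plan '[[[0,-0.04,0],[0,0,0]],[[0,-0.06,0],[0,0,0]],[[-0.02,-0.06,0.04],[0,0,0]],[[-0.04,-0.06,0.08],[0,0,0]],[[-0.06,-0.06,0.12],[0,0,0]]]'

```text
clock: 11.95
position: [0.4753, -0.0607, 0.3035]
ee_rot: [-1.567, -0.101, 0.106]
force: [0.9, 1.0, -0.0]
width: 0.85
```

Request:
arm_command --plan '[[[0,0,0.04],[0,0,0]],[[0,0,0.08],[0,0,0]],[[0,0,0.12],[0,0,0]],[[0,0,0.16],[0,0,0]],[[0,0,0.2],[0,0,0]]]' --fingers 1

```text
clock: 12.45
position: [0.4493, 0.1382, 0.3042]
ee_rot: [-1.566, -0.102, 0.106]
force: [0.5, 0.1, -0.6]
width: 0.463
```

```bash
python3 snap.py scene 215 150 160 130 5 pics/c12.png lid_tab; python3 snap.py top 200 130 240 130 3 pics/c12t.png lid_tab
```

```text
[0.4479 0.1456 0.3039] [-1.1  6.   1.5] 0.421 12.5
lid_tab [([256.5, 221.4], 0.63)]
[0.4491 0.1392 0.3038] [-0.2 -0.3 -0.4] 0.337 12.6
lid_tab [([377.4, 227.6], 0.56)]
```

View pics/c12.png

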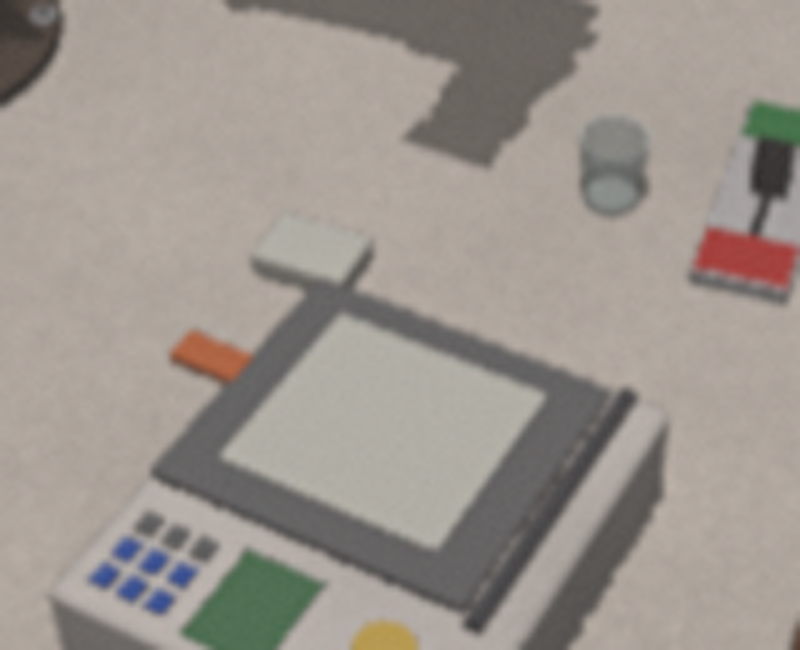

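View pics/c12t.png

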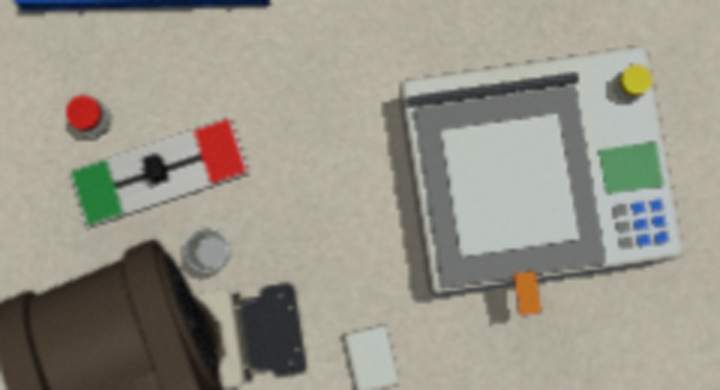

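The lid is shut again: the tab is at (256.5,221.4) and (377.4,227.6) as before, and the box corners are unmoved. So it fell shut and the marker goes to red. I'll come down on the green side of the marker with the jaws closed.

```bash
python3 go.py .632 .274 .2 17.7; python3 - <<'E'
from cell import *; from h import *
p=get_image("top"); print(at_z(p,[172.1,215.8],0),at_z(p,[154,213],.17))
E
```

```text
axes
 [[ 0.991 -0.004 -0.134]
 [ 0.134  0.001  0.991]
 [-0.003 -1.     0.001]] 
pos [0.4496 0.1371 0.3038] j [-0.66  0.11  0.29  1.83 -0.04  1.21  1.34] F [-0.3 -0.4 -0.2] t 12.65
shift [0.1995 0.1033 0.111 ] turn [-0.1  -9.98 -0.19]
[0.55053712 0.51871728 0.        ] [0.54842501 0.50903167 0.17      ]
```

Request:
arm_command --plan '[[[0.035,0,0.02],[0,-3,0]],[[0.075,0,0.045],[0,-6,0]],[[0.115,0.02,0.07],[0,-10,0]],[[0.155,0.05,0.09],[0,-10,0]],[[0.199,0.08,0.111],[0,-10,0]]]'

```text
clock: 13.2
position: [0.6255, 0.2663, 0.2291]
ee_rot: [-1.556, -0.238, 0.241]
force: [-0.1, 0.3, 1.5]
width: 0.005
```

Request:
arm_command --plan '[[[0,0.02,0],[0,0,0]],[[0,0.02,0],[0,0,0]],[[0,0.02,0],[0,0,0]]]'

```text
clock: 13.5
position: [0.6236, 0.2653, 0.2104]
ee_rot: [-1.557, -0.236, 0.242]
force: [-0.2, 0.3, -0.8]
width: 0.007
```

```bash
python3 go.py .632 .274 .043 17.7; python3 ov.py scene 320 110 100 100 7 pics/d1.png
```

```text
axes
 [[ 0.954 -0.004 -0.3  ]
 [ 0.3    0.     0.954]
 [-0.003 -1.     0.001]] 
pos [0.6236 0.2653 0.2104] j [-0.64  0.54  0.25  1.46 -0.14  1.16  1.51] F [-0.2  0.3 -0.8] t 13.5
shift [0.0112 0.1674 0.0056] turn [-0.08 -0.24 -0.2 ]
[0.62359386 0.26528612 0.21038961] [-0.21626816  0.2631839  -0.76229583] 0.006820761483915656 13.5
```

View pics/d1.png

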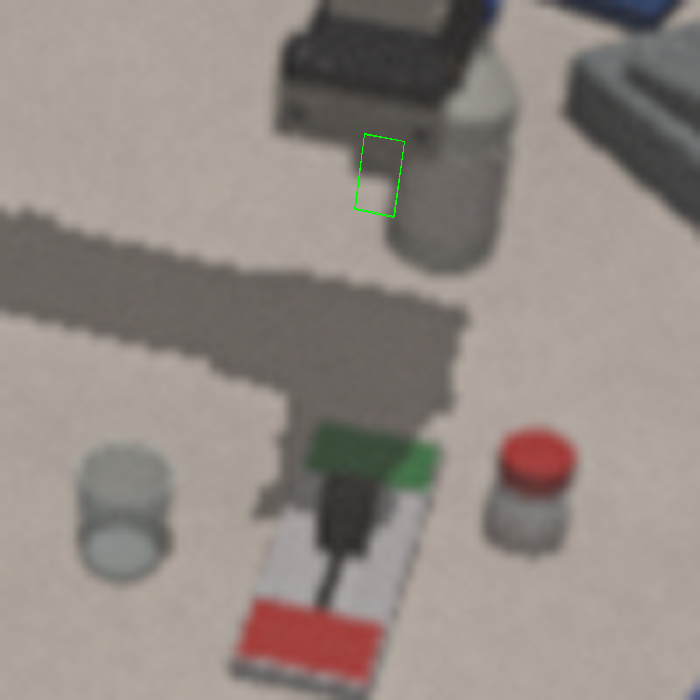

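Request:
arm_command --plan '[[[0.011,0.03,0.006],[0,0,0]],[[0.011,0.06,0.006],[0,0,0]],[[0.011,0.09,0.006],[0,0,0]],[[0.011,0.12,0.006],[0,0,0]],[[0.011,0.125,0.006],[0,0,0]]]'

```text
clock: 14.05
position: [0.6301, 0.2753, 0.0838]
ee_rot: [-1.556, -0.236, 0.245]
force: [-1.0, 0.2, -0.1]
width: 0.003
```

```bash
python3 go.py .632 .274 .043 17.7; python3 ov.py scene 340 130 70 80 9 pics/d2.png;python3 ov.py top 210 150 90 75 8 pics/d2t.png
```

```text
axes
 [[ 0.953 -0.006 -0.302]
 [ 0.302  0.     0.953]
 [-0.006 -1.     0.002]] 
pos [0.6301 0.2753 0.0838] j [-0.63  0.67  0.22  1.56 -0.17  0.94  1.53] F [-1.   0.2 -0.1] t 14.05
shift [ 0.0017  0.0407 -0.0019] turn [-0.11 -0.14 -0.33]
[0.63005545 0.27532397 0.08375405] [-0.96599849  0.18346981 -0.12839215] 0.002630582791881559 14.05
[0.63069863 0.27568628 0.08470144] [-0.41083444 -0.27535065  0.15026996] 0.009577328184772412 14.1
```

View pics/d2.png

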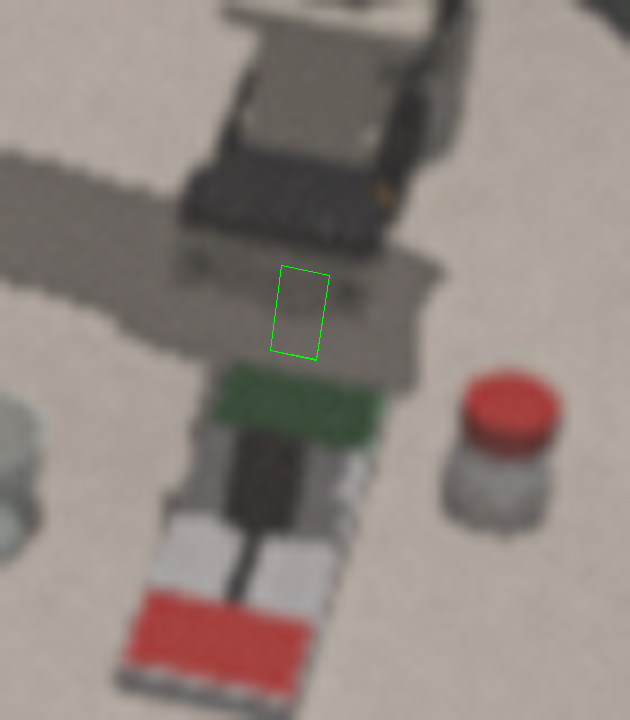

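View pics/d2t.png

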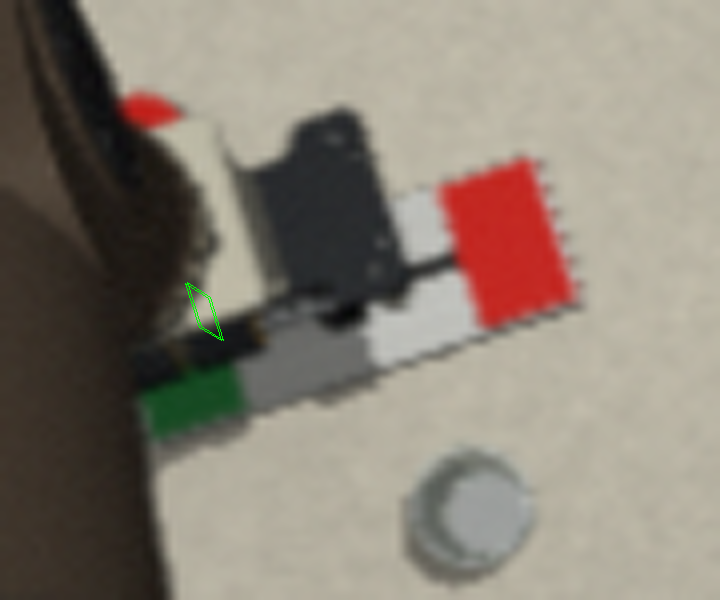

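Request:
arm_command --plan '[[[0.002,0.015,-0.002],[0,0,0]],[[0.002,0.03,-0.002],[0,0,0]],[[0.002,0.041,-0.002],[-0.1,0,-0.3]],[[0.002,0.041,-0.002],[-0.1,0,-0.3]]]'

```text
clock: 14.55
position: [0.6322, 0.2749, 0.0417]
ee_rot: [-1.557, -0.24, 0.242]
force: [0.0, -0.5, 0.4]
width: 0.002
```

```bash
python3 go.py .632 .274 .041 17.7; python3 ov.py scene 340 130 70 80 9 pics/d3.png
```

```text
axes
 [[ 0.953 -0.001 -0.303]
 [ 0.303 -0.     0.953]
 [-0.001 -1.     0.   ]] 
pos [0.6322 0.2749 0.0417] j [-0.62  0.72  0.21  1.59 -0.18  0.86  1.54] F [ 0.  -0.5  0.4] t 14.55
shift [-0.0005  0.0007 -0.0008] turn [-0.01 -0.09 -0.06]
[0.63224223 0.27490747 0.04168142] [ 0.0357464  -0.5465913   0.35372127] 0.002336478282870894 14.55
```

View pics/d3.png

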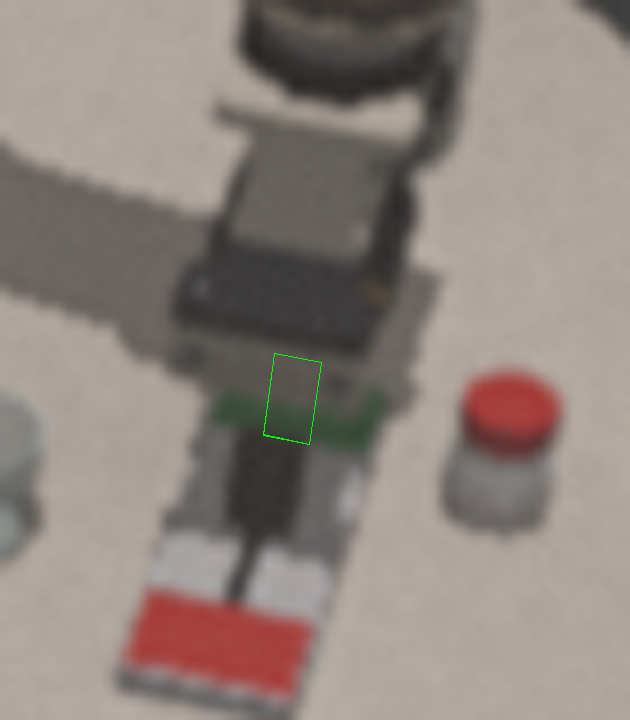

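Request:
arm_command --plan '[[[0,0,-0.005],[0,0,0]],[[0,0,-0.01],[0,0,0]],[[0,0,-0.015],[0,0,0]],[[0,0,-0.02],[0,0,0]],[[0,0,-0.025],[0,0,0]]]'

```text
clock: 15.1
position: [0.6415, 0.2516, 0.0442]
ee_rot: [-1.555, -0.243, 0.239]
force: [-0.8, 3.7, 0.9]
width: 0.008
```

Request:
arm_command --plan '[[[0,0,-0.003],[0,0,0]],[[0,0,-0.006],[0,0,0]],[[0,0,-0.009],[0,0,0]],[[0,0,-0.012],[0,0,0]],[[0,0,-0.015],[0,0,0]]]'

```text
clock: 15.6
position: [0.646, 0.2372, 0.044]
ee_rot: [-1.556, -0.243, 0.239]
force: [-1.3, 3.3, 3.0]
width: 0.008
```

```bash
python3 go.py .632 .274 .041 17.7; python3 ov.py scene 340 130 70 80 9 pics/d4.png
```

```text
axes
 [[ 0.953  0.002 -0.303]
 [ 0.303  0.001  0.953]
 [ 0.003 -1.     0.001]] 
pos [0.646  0.2372 0.044 ] j [-0.56  0.71  0.21  1.59 -0.18  0.85  1.6 ] F [-1.3  3.3  3. ] t 15.6
shift [-0.0022  0.003   0.0393] turn [-0.04 -0.09  0.14]
[0.64601316 0.23717431 0.04400924] [-1.33143642  3.32213553  3.04251986] 0.008380075082807598 15.6
```

View pics/d4.png

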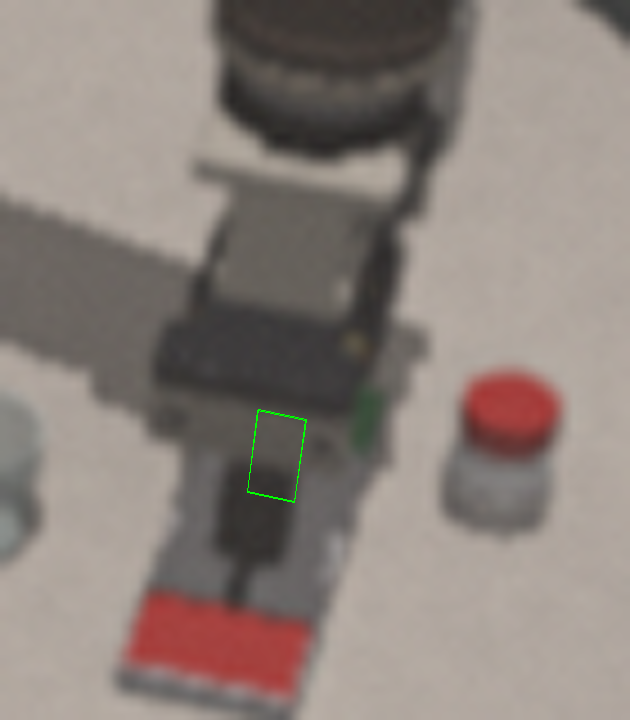

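Request:
arm_command --plan '[[[0,0,-0.003],[0,0,0]],[[0,0,-0.006],[0,0,0]],[[0,0,-0.009],[0,0,0]],[[0,0,-0.012],[0,0,0]],[[0,0,-0.015],[0,0,0]]]'

```text
clock: 16.15
position: [0.6506, 0.2226, 0.0439]
ee_rot: [-1.556, -0.243, 0.239]
force: [-1.1, 2.7, 4.5]
width: 0.005
```

Request:
arm_command --plan '[[[0,0,-0.001],[0,0,0]],[[0,0,-0.002],[0,0,0]],[[0,0,-0.003],[0,0,0]]]'

```text
clock: 16.45
position: [0.6514, 0.2201, 0.0439]
ee_rot: [-1.556, -0.243, 0.239]
force: [0.2, 3.6, 4.2]
width: 0.008
```

```bash
python3 go.py .632 .274 .041 17.7; python3 ov.py scene 340 130 70 80 9 pics/d5.png
```

```text
axes
 [[ 0.953  0.002 -0.302]
 [ 0.302  0.001  0.953]
 [ 0.002 -1.     0.001]] 
pos [0.6514 0.2201 0.0439] j [-0.53  0.71  0.21  1.59 -0.18  0.85  1.62] F [0.2 3.6 4.2] t 16.45
shift [-0.0022  0.003   0.0572] turn [-0.04 -0.09  0.14]
[0.65136163 0.22009914 0.04391426] [0.16713553 3.55627162 4.21441781] 0.007532528784738508 16.45
```

View pics/d5.png

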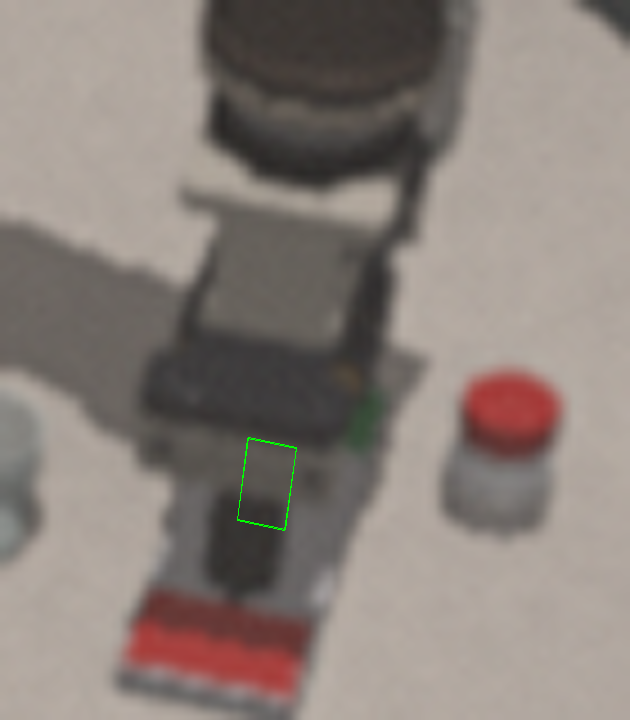

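Request:
arm_command --plan '[[[0,-0.001,0],[0,0,0]],[[0,-0.002,-0.001],[0,0,0]],[[0,-0.0025,-0.002],[0,0,0]],[[0,-0.0025,-0.003],[0,0,0]]]'

```text
clock: 16.9
position: [0.6516, 0.2172, 0.046]
ee_rot: [-1.556, -0.242, 0.24]
force: [-1.6, 3.5, 1.0]
width: 0.003
```

Request:
arm_command --plan '[[[0,0,-0.001],[0,0,0]],[[0,0,-0.002],[0,0,0]]]'

```text
clock: 17.1
position: [0.6524, 0.2152, 0.0461]
ee_rot: [-1.556, -0.242, 0.24]
force: [-1.5, 1.8, 0.9]
width: 0.006
```

Request:
arm_command --plan '[[[0,0,-0.0008],[0,0,0]],[[0,0,-0.0015],[0,0,0]]]'

```text
clock: 17.3
position: [0.653, 0.2137, 0.0462]
ee_rot: [-1.556, -0.242, 0.24]
force: [-2.7, 2.4, 1.3]
width: 0.004
```

Request:
arm_command --plan '[[[0,0,-0.0008],[0,0,0]],[[0,0,-0.0015],[0,0,0]]]'

```text
clock: 17.5
position: [0.6536, 0.2123, 0.0463]
ee_rot: [-1.556, -0.242, 0.24]
force: [-1.7, 2.2, 0.1]
width: 0.003
```

Request:
arm_command --plan '[[[0,0,-0.0008],[0,0,0]],[[0,0,-0.0015],[0,0,0]]]'

```text
clock: 17.7
position: [0.6541, 0.2109, 0.0463]
ee_rot: [-1.556, -0.243, 0.239]
force: [-1.6, 2.6, 0.2]
width: 0.007
```

Request:
arm_command --plan '[[[0,0,-0.0008],[0,0,0]],[[0,0,-0.0008],[0,0,0]]]'

```text
clock: 17.9
position: [0.6545, 0.2099, 0.0463]
ee_rot: [-1.557, -0.242, 0.239]
force: [-2.7, 2.0, 1.2]
width: 0.002
```

```bash
python3 go.py .632 .274 .041 17.7; python3 ov.py scene 340 130 70 80 9 pics/d6.png
```

```text
axes
 [[ 0.953  0.002 -0.302]
 [ 0.302  0.001  0.953]
 [ 0.002 -1.     0.   ]] 
pos [0.6545 0.2099 0.0463] j [-0.52  0.71  0.21  1.59 -0.18  0.86  1.64] F [-2.7  2.   1.2] t 17.9
shift [-0.0021  0.0054  0.0678] turn [-0.03 -0.11  0.12]
[0.65445606 0.20994551 0.04632628] [-2.74435912  2.00923129  1.17197416] 0.002433730326174509 17.9
```

View pics/d6.png

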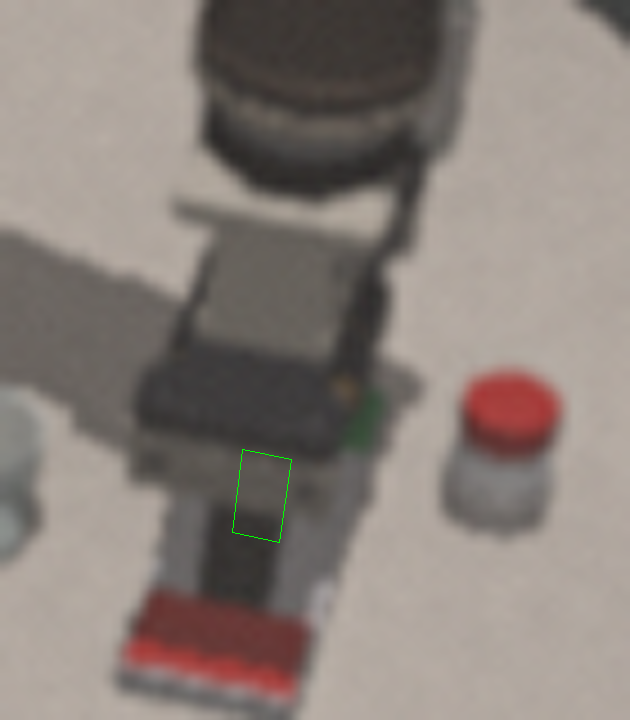

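Request:
arm_command --plan '[[[0,0,-0.0008],[0,0,0]],[[0,0,-0.0015],[0,0,0]]]'

```text
clock: 18.15
position: [0.6548, 0.2088, 0.0463]
ee_rot: [-1.556, -0.243, 0.24]
force: [-1.8, 2.5, 1.2]
width: 0.005
```

Request:
arm_command --plan '[[[0,0,-0.0007],[0,0,0]],[[0,0,-0.001],[0,0,0]]]'

```text
clock: 18.35
position: [0.6552, 0.2077, 0.0463]
ee_rot: [-1.556, -0.243, 0.239]
force: [-1.9, 1.9, 0.9]
width: 0.008
```

Request:
arm_command --plan '[[[0,0,-0.0007],[0,0,0]],[[0,0,-0.001],[0,0,0]]]'

```text
clock: 18.55
position: [0.6555, 0.2067, 0.0463]
ee_rot: [-1.556, -0.243, 0.239]
force: [-2.4, 1.8, 1.1]
width: 0.005
```

Request:
arm_command --plan '[[[0,0,-0.0007],[0,0,0]],[[0,0,-0.001],[0,0,0]]]'

```text
clock: 18.75
position: [0.6558, 0.2058, 0.0463]
ee_rot: [-1.556, -0.243, 0.239]
force: [-3.1, 2.5, 1.2]
width: 0.003
```

Request:
arm_command --plan '[[[0,0,-0.0007],[0,0,0]],[[0,0,-0.001],[0,0,0]]]'

```text
clock: 18.95
position: [0.656, 0.2052, 0.0463]
ee_rot: [-1.556, -0.243, 0.24]
force: [-3.1, 3.5, 0.7]
width: 0.003
```

Request:
arm_command --plan '[[[0,0,-0.0007],[0,0,0]],[[0,0,-0.001],[0,0,0]]]'

```text
clock: 19.15
position: [0.656, 0.205, 0.0463]
ee_rot: [-1.555, -0.243, 0.24]
force: [-3.7, 5.6, 1.3]
width: 0.002
```

Request:
arm_command --plan '[[[0,0,-0.0006],[0,0,0]],[[0,0,-0.0006],[0,0,0]]]'

```text
clock: 19.35
position: [0.6561, 0.2049, 0.0464]
ee_rot: [-1.555, -0.243, 0.24]
force: [-3.2, 5.5, 1.0]
width: 0.004
```

Request:
arm_command --plan '[[[0,0,-0.0006],[0,0,0]],[[0,0,-0.0006],[0,0,0]]]'

```text
clock: 19.55
position: [0.656, 0.2049, 0.0463]
ee_rot: [-1.554, -0.243, 0.241]
force: [-3.8, 6.9, 2.4]
width: 0.009
```

Request:
arm_command --plan '[[[0,0,-0.0008],[0,0,0]],[[0,0,-0.0008],[0,0,0]]]'

```text
clock: 19.75
position: [0.6561, 0.2048, 0.0463]
ee_rot: [-1.553, -0.244, 0.241]
force: [-5.2, 8.4, 1.9]
width: 0.003
```

Request:
arm_command --plan '[[[0,0,-0.0007],[0,0,0]],[[0,0,-0.0007],[0,0,0]]]'

```text
clock: 19.95
position: [0.6561, 0.2047, 0.0463]
ee_rot: [-1.553, -0.244, 0.242]
force: [-5.5, 9.3, 1.7]
width: 0.002
```

Request:
arm_command --plan '[[[0,0,-0.0004],[0,0,0]],[[0,0,-0.0004],[0,0,0]],[[0,0,-0.0004],[0,0,0]],[[0,0,-0.0004],[0,0,0]]]'

```text
clock: 20.35
position: [0.6561, 0.2046, 0.0463]
ee_rot: [-1.552, -0.244, 0.242]
force: [-5.4, 9.9, 1.7]
width: 0.005
```

Request:
arm_command --plan '[[[0,0,0],[0,0,0]],[[0,0,0],[0,0,0]],[[0,0,0],[0,0,0]],[[0,0,0],[0,0,0]]]'

```text
clock: 20.75
position: [0.6561, 0.2046, 0.0463]
ee_rot: [-1.552, -0.244, 0.242]
force: [-6.0, 9.5, 2.8]
width: 0.005
```

```bash
python3 ov.py scene 340 130 70 80 9 pics/d7.png
```

```text
[0.6561167  0.20459926 0.04630985] [-5.96591245  9.46299394  2.75440549] 0.004905960389780167 20.75
```

View pics/d7.png

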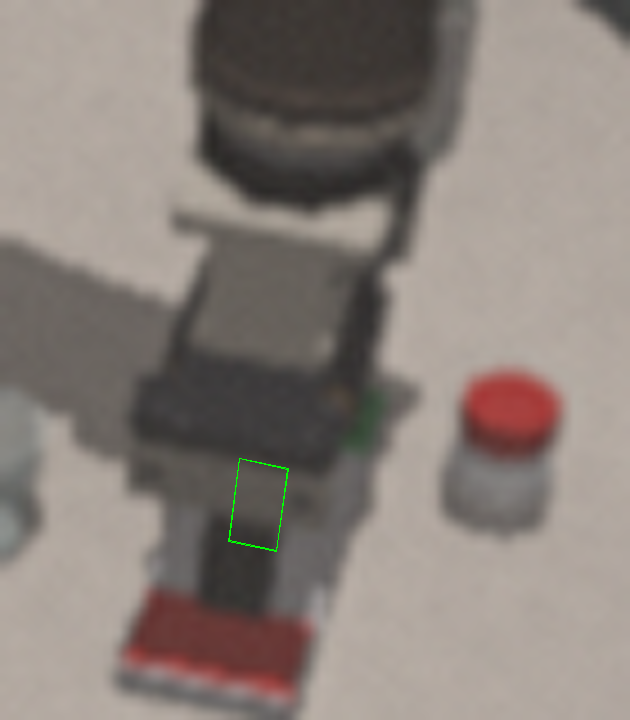

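Request:
arm_command --plan '[[[0,0,-0.0004],[0,0,0]],[[0,0,-0.0004],[0,0,0]],[[0,0,-0.0004],[0,0,0]],[[0,0,-0.0004],[0,0,0]],[[0,0,-0.0004],[0,0,0]]]'

```text
clock: 21.3
position: [0.6561, 0.2046, 0.0463]
ee_rot: [-1.552, -0.244, 0.242]
force: [-5.9, 10.4, 2.7]
width: 0.008
```

Request:
arm_command --plan '[[[0,0,0],[0,0,0]],[[0,0,0],[0,0,0]],[[0,0,0],[0,0,0]],[[0,0,0],[0,0,0]],[[0,0,0],[0,0,0]]]'

```text
clock: 21.8
position: [0.6561, 0.2046, 0.0463]
ee_rot: [-1.552, -0.244, 0.242]
force: [-6.2, 11.5, 1.9]
width: 0.001
```

Request:
arm_command --plan '[[[0,0,0.003],[0,0,0]],[[0,0,0.008],[0,0,0]],[[0,0,0.016],[0,0,0]],[[0,-0.02,0.025],[0,0,0]],[[0,-0.06,0.03],[0,0,0]]]'

```text
clock: 22.3
position: [0.646, 0.229, 0.1037]
ee_rot: [-1.558, -0.238, 0.244]
force: [0.0, 0.3, 0.1]
width: 0.008
```

Request:
arm_command --plan '[[[0,-0.05,0],[0,0,0]],[[0,-0.1,0],[0,0,0]],[[-0.05,-0.1,0.04],[0,0,0]],[[-0.1,-0.1,0.08],[0,0,0]],[[-0.15,-0.1,0.12],[0,0,0]]]'

```text
clock: 22.8
position: [0.5071, 0.2831, 0.2066]
ee_rot: [-1.556, -0.243, 0.237]
force: [0.0, 1.5, -0.5]
width: 0.003
```

```bash
python3 - <<'E'
from cell import *; from h import *
print(observe()["position"],observe()["clock"])
for n,(c,r,w,h,k) in dict(scene=(320,130,100,80,8),top=(210,150,90,75,8)).items():
    q=get_image(n); im=cv2.resize(q["color"][r:r+h,c:c+w,::-1],None,fx=k,fy=k,interpolation=cv2.INTER_CUBIC)
    t=.3085; e=np.array([np.cos(t),np.sin(t)]); f=np.array([-e[1],e[0]]); o=np.array([.6456,.2315])
    for z in(.014,.054):
        uv=(proj(q,[np.r_[o+a*e+(b-.05)*f,z] for a,b in((-.014,-.01),(.014,-.01),(.014,.01),(-.014,.01))])-[c,r]+.5)*k-.5
        cv2.polylines(im,[uv.astype(np.int32)],True,(255,0,255),1)
    cv2.imwrite(f"pics/e_{n}.png",im)
    for nm in ("lid_tab","tally_top"): print(n,nm,[(d["point"],d["confidence"]) for d in place_of(q,nm)[:2]])
E
```

```text
[0.50713009 0.28310085 0.20657504] 22.8
scene lid_tab [([254.7, 220.3], 0.67)]
scene tally_top [([367.9, 188.4], 0.51)]
top lid_tab [([378.2, 188.9], 0.75)]
top tally_top [([262.5, 181.9], 0.4)]
```

View pics/e_scene.png

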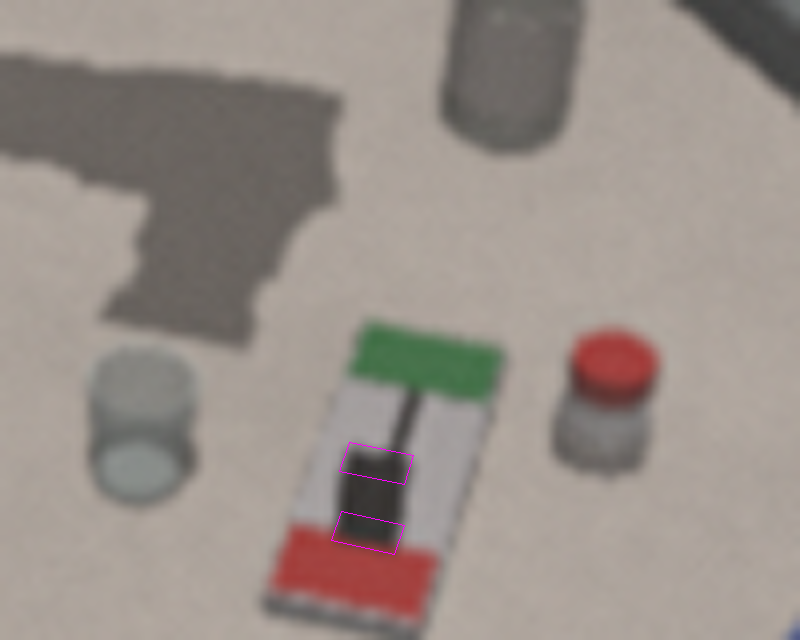

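View pics/e_top.png

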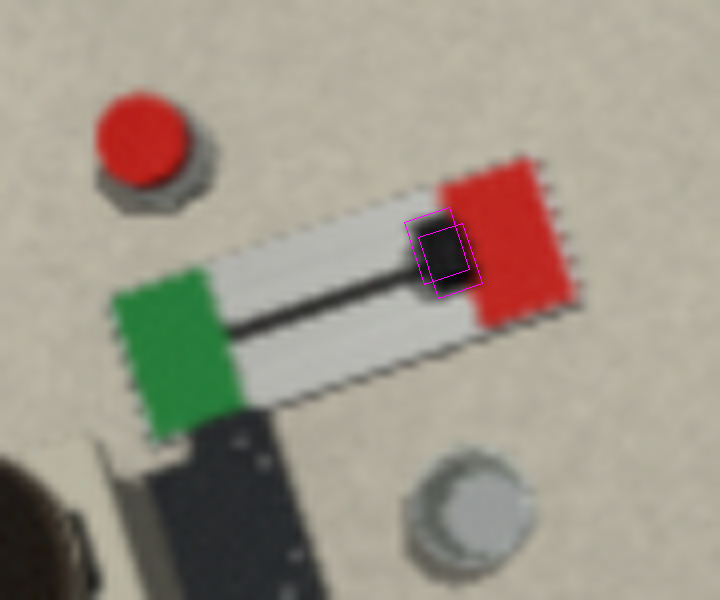

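The marker sits on the predicted red-stop outline in both views. I'll do a final check of the surroundings against the first picture, then hand in.

```bash
python3 - <<'E'
from cell import *; from h import *
q=get_image("scene"); a=cv2.imread("pics/scene0.png"); b=np.ascontiguousarray(q["color"][:,:,::-1])
d=(cv2.GaussianBlur(cv2.absdiff(a,b),(5,5),0).max(2)>30).astype(np.uint8)
n,_,st,_=cv2.connectedComponentsWithStats(d); print([s.tolist() for s in st[1:] if s[4]>6])
cv2.imwrite("pics/fin.png",b); s=observe(); print(s["force"].round(1),s["dq"].round(3).max())
print(sign_off())
E
```

```text
[[176, 0, 11, 13, 66], [217, 0, 6, 14, 46], [311, 0, 7, 5, 24], [318, 0, 54, 73, 2091], [176, 15, 5, 11, 39], [303, 29, 37, 27, 308], [205, 35, 10, 44, 206], [324, 37, 4, 3, 12], [164, 44, 7, 27, 79], [334, 53, 4, 10, 33], [313, 62, 5, 7, 29], [217, 73, 149, 100, 4595], [152, 74, 11, 24, 169], [203, 103, 8, 20, 113], [164, 126, 3, 3, 7], [361, 177, 13, 22, 184]]
[-0.4  0.2 -0.5] 0.006
the job is handed in; nothing more can be done
None
```

View pics/fin.png

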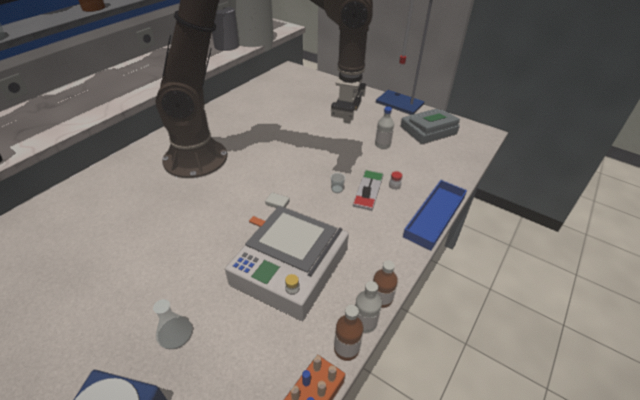

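The lid failed the hinge test, so the tally marker is now against its red stop. The job was handed in at about 23 s of the 72 s allowed.

- **Lid test:** I gripped the tab from the sides, lifted the lid to about 45° and opened the jaws. It dropped at once on its own and was shut in the next pictures, with nothing pushing or guiding it. I left it shut.
- **Tally:** I pushed the marker with closed jaws to the red stop and held it about 1.8 s. The force along the rail read about 10.5 to 12.8 N, and the highest total reading was about 13 N.
- **Last checks:** In both camera views the marker lies on the outline predicted for the red stop. Comparing the last scene picture with the first shows changes only at the arm, its shadow and the marker. The tool force was about 0 with the hand clear. I could not check directly that the marker had locked.

**What disagreed:**
- **Fingertips:** The visible fingertips sat about 17–20 mm higher than `arm.tip_extent` implies, so the first closing shut above the tab without touching it. I went lower and gripped on the second try.
- **Lid detector:** In the last top view the network placed the lid tab at (378,189), which is wrong. The picture and the scene camera (255,220) show it shut.
- **Side and upward forces:** During the lift there were brief forces of up to about 10 N along the lid, towards and away from the hinge. Early in the push about 4 N upward showed, which I relieved. The photometer did not visibly move.

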